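# Servicing the feeding yard of a small pet run

### The arm

A 6-joint arm with a two-finger parallel gripper is mounted at the origin on the work surface. World frame = base frame: x ahead of the robot, y to its left, z up, the work surface at z = 0. Lengths are in m, angles in rad, forces in N, time in s.
With the tool pointing down it reaches from about 0.3 to 0.875 m from the base axis. Payload 6.4 kg.
Tool frame: the origin (TCP) lies midway between the tips of the shut fingers; the grasp point (between the pads) lies 19 mm behind it; z points along the fingers, y is the line along which they close (so a half turn about z gives the same grasp; the last joint's range is limited). The gripper opens to 85 mm and grips with 20 to 120 N. Pads are 22 mm wide; open, the fingers measure 114 mm over their backs; the gripper's body (76 mm by 85 mm) begins 54 mm behind the grasp point. The pads swing forward as they close: fully open they stand 13 mm farther back than shut.
Start: joints at [1.111, 0.181, 1.607, -0, 1.354, -0.206], TCP at [0.144, 0.557, 0.199] pointing down, gripper open.
Joint ranges: [-2.99, 2.99], [-0.89, 2.07], [0.3, 2.58], [-1.14, 4.28], [0, 2.63], [-3.12, 3.12]. Speed limits (rad/s): [2.57, 2.57, 3.01, 3.14, 3.14, 3.14].

### API

Orientations are given as a unit quaternion [w, x, y, z].
In Python, from bench import get_obs, camera, hand_in gives the robot as it stands.
- The arm moves only by the tool carry_out, never from a script. Its argument "plan" is a list that holds one entry, the list of rows, each a list of 7 numbers: the shift along the world's x, y, z in m, then the turn, a rotation vector about the world's x, y, z in rad, then the opening, from 0 (shut) to 1 (fully open). In form: [[[x, y, z, rx, ry, rz, hand], ...]]. A call has exactly 5 rows; each row is the pose to reach, as a shift and turn from the pose commanded when the call began; what a row does not reach only later rows make up. A row lasts 1/12 s, in which the tool goes at most 41.7 mm and 7.16 degrees, less where a joint would pass 70% of its speed; a pose out of reach is approached as far as the arm can. A call with a gripper value outside its range is refused whole. The fingers move at their own pace and stop on an object; the grip force is fixed at half the most. Time passes only in rows, so rows that repeat a pose let the fingers close, or fill a call up. It gives the time, the measured TCP pose, the force, the opening and the grip force at its end, in the units of the state.
- get_obs(): the state, without advancing time (a new reading comes with each control period).
- camera(name): name is "scene" or "top" or "wrist"; returns a dict with "pixels" (420x560x3 uint8, red, green, blue), "z_map" (420x560 float32, m along the optical axis (not along the pixel's ray), 0 where there is no reading), "camera_matrix" (3x3 intrinsics, pixels), "k1" (the pictures are not rectified: a ray, as slopes to the right and down, at radius r is drawn at 1 + k1 r^2 times it, then the intrinsics apply), "cam_to_world" (4x4, takes a point from camera to world coordinates). Camera axes: x right, y up, looking along -z (the intrinsics and any distortion apply to the point x, -y, -z); pixel columns grow to the right and rows downward; lengths in m; the calibration is good to about 2 mm. A picture is of the moment at which its call begins.
- hand_in(): hands the job in; it is judged then, once.
The state is a dict: "time_s": time; "q": joint angles; "dq": joint speeds; "joint_efforts": joint torques, N m; "eef_pos": TCP position; "eef_rot": TCP orientation; "wrist_force": force on the tool from outside, world axes, zero at the start; "torque": the same for the moment, N m; "opening": opening from 0.0 (shut) to 1.0 (fully open); "grasp_force": force on a finger pad.
Only numpy, scipy, OpenCV 4.12 (cv2) and the standard library are available. Lean on these libraries where they do the work, as an engineer would, in place of code of your own. Each camera call takes 0.05 s, during which the arm holds its last target. There are 200 camera calls.

### The job

The gerbil is asleep in the roofed room of the run. First slide the hatch between the two rooms fully down so it stays there; then, with the hatch shut, set the steel bowl upright and centred on the little round stand in the feeding yard and lay every pine chew block flat and balanced along the narrow raised ledge there, side by side, none stacked or tipping off. When all is in place, slide the hatch up again as far as it goes, let go, and leave the other things on the table as they are.

Things in the scene. Friction and masses are not known exactly. Their poses are not given: they have to be found in the camera images.
- run: pet run, fixed; clear walls, pine rails. Origin in the open-topped feeding yard (inside: x -145 to 145, y -145 to 195 mm); floor at z = 10, walls to z = 85 mm, outer faces at x, y = -155 and x = +155 mm. Its left side, y = +200, is the partition with the hatch; beyond, to y = +445, the roofed sleeping room (z = 85). Two hatch guides, 16 x 21 mm, stand at x = -48 and +48 there, to z = 165 mm
- hatch (a joint): height of the plywood hatch (sash 78 mm wide, 88 tall, 5 thick) above shut, m: 0 = fully down, shut; 0.080 = fully up at its stop. It slides straight up and down in its guides, weighs 160 g and stays where it is left (friction about 4 N): some 6 N to raise, 3 N to lower. Starts at 0.045 to 0.080
- hatch_grip (a point): grip point on the hatch's handle, an upright pine tab on its top edge: 44 mm along the run's x, 12 mm thick along the run's y, 32 mm tall, free on both sides. The point is on its mid-plane 12 mm under its top, 119 mm above the table when shut; it rises with the hatch; axes as the run's
- ledge: the narrow ledge, fixed in the yard: an upright solid pine board 26 mm thick (its x), 280 mm long (its y, roughly the run's y) and 60 mm tall, its flat top edge 26 mm wide. Origin at the centre of its underside, so the top is at z = +60 mm
- stand: the bowl stand, fixed in the yard: a turned wooden pedestal, foot 64 mm across, thin stem, flat round top 40 mm across. Origin at the centre of its underside, top at z = +45 mm
- bowl: the small stainless steel bowl: straight-sided, 62 mm across, 34 mm tall, foot 54 mm across, 2.5 mm wall, open at the top, about 110 g; origin at the centre of its underside, z up through its mouth. It starts upright on the table to the right of the run
- block1: a loose pine chew block, pale wood, 48 x 40 x 28 mm (its x, y, z; edges rounded 3 mm), a dark 12 mm hole drilled along its z axis; about 45 g; origin at its centre. Starts flat (z up, any yaw) on the table right of the run. Three to five such blocks are there; the rest are absent (None)
- block2: a loose pine chew block, pale wood, 48 x 40 x 28 mm (its x, y, z; edges rounded 3 mm), a dark 12 mm hole drilled along its z axis; about 45 g; origin at its centre. Starts flat (z up, any yaw) on the table right of the run. Three to five such blocks are there; the rest are absent (None)
- block3: a loose pine chew block, pale wood, 48 x 40 x 28 mm (its x, y, z; edges rounded 3 mm), a dark 12 mm hole drilled along its z axis; about 45 g; origin at its centre. Starts flat (z up, any yaw) on the table right of the run. Three to five such blocks are there; the rest are absent (None)
- block4: a loose pine chew block, pale wood, 48 x 40 x 28 mm (its x, y, z; edges rounded 3 mm), a dark 12 mm hole drilled along its z axis; about 45 g; origin at its centre. Starts flat (z up, any yaw) on the table right of the run. Three to five such blocks are there; the rest are absent (None)
- block5: a loose pine chew block, pale wood, 48 x 40 x 28 mm (its x, y, z; edges rounded 3 mm), a dark 12 mm hole drilled along its z axis; about 45 g; origin at its centre. Starts flat (z up, any yaw) on the table right of the run. Three to five such blocks are there; the rest are absent (None)
- saucer: a tiny white ceramic saucer, 40 mm across, 16 mm tall, standing amid the loose things; origin under its centre. A bystander: leave it where it is.
- brush: a black slicker brush, 210 mm long, 55 mm wide, 30 mm tall, lying on its bristles; head towards its +x; origin on the table at the neck. A bystander: leave it where it is.
- hideaway: a white ceramic dome house 100 mm across, 70 mm tall, with a dark doorway; origin under its centre. A bystander: leave it where it is.
There are look-alikes about, which are no part of the job. What is shaped like the block4 but turquoise is not meant. What is shaped like the block2 but red is not meant.

How it is judged:
On the way, in this order (a step that is already met when the one before it is completed fails the run):
1. the hatch is fully down while the bowl and the blocks are still outside the run (value of joint hatch below 0.005 m and y of each of block1, block2, block3, block4, block5, bowl in the frame of run below -0.165 m), for 0.2 s.
2. the bowl on its stand and every block on the ledge, the hatch still shut (value of joint hatch below 0.005 m and x of block1 in the frame of ledge between -0.01 and 0.01 m and y of block1 in the frame of ledge between -0.135 and 0.135 m and z of block1 in the frame of ledge between 0.07 and 0.089 m and (angle between the x axis of block1 and the z axis of ledge, either way round below 0.15 rad or angle between the y axis of block1 and the z axis of ledge, either way round below 0.15 rad or angle between the z axis of block1 and the z axis of ledge, either way round below 0.15 rad) and linear speed of each of block1, block2, block3, block4, block5, bowl below 0.03 m/s and x of block2 in the frame of ledge between -0.01 and 0.01 m and y of block2 in the frame of ledge between -0.135 and 0.135 m and z of block2 in the frame of ledge between 0.07 and 0.089 m and (angle between the x axis of block2 and the z axis of ledge, either way round below 0.15 rad or angle between the y axis of block2 and the z axis of ledge, either way round below 0.15 rad or angle between the z axis of block2 and the z axis of ledge, either way round below 0.15 rad) and x of block3 in the frame of ledge between -0.01 and 0.01 m and y of block3 in the frame of ledge between -0.135 and 0.135 m and z of block3 in the frame of ledge between 0.07 and 0.089 m and (angle between the x axis of block3 and the z axis of ledge, either way round below 0.15 rad or angle between the y axis of block3 and the z axis of ledge, either way round below 0.15 rad or angle between the z axis of block3 and the z axis of ledge, either way round below 0.15 rad) and x of block4 in the frame of ledge between -0.01 and 0.01 m and y of block4 in the frame of ledge between -0.135 and 0.135 m and z of block4 in the frame of ledge between 0.07 and 0.089 m and (angle between the x axis of block4 and the z axis of ledge, either way round below 0.15 rad or angle between the y axis of block4 and the z axis of ledge, either way round below 0.15 rad or angle between the z axis of block4 and the z axis of ledge, either way round below 0.15 rad) and x of block5 in the frame of ledge between -0.01 and 0.01 m and y of block5 in the frame of ledge between -0.135 and 0.135 m and z of block5 in the frame of ledge between 0.07 and 0.089 m and (angle between the x axis of block5 and the z axis of ledge, either way round below 0.15 rad or angle between the y axis of block5 and the z axis of ledge, either way round below 0.15 rad or angle between the z axis of block5 and the z axis of ledge, either way round below 0.15 rad) and horizontal distance between bowl and stand below 0.01 m and z of bowl in the frame of stand between 0.041 and 0.05 m and angle between bowl's own z axis and vertical below 0.12 rad), for 0.3 s.
3. the hatch raised again to its stop (value of joint hatch above 0.074 m), for 0.2 s.
At the end, for the whole second after the job is handed in: Hatch raised above 74 of 80 mm; bowl upright (within 0.12 rad) on the stand within 10 mm of its axis; every block present lying on one of its faces (within 0.15 rad) on the ledge's top, its centre within 10 mm of the ledge's centre line and within 135 mm of its middle; all at rest and released (value of joint hatch above 0.074 m and x of block1 in the frame of ledge between -0.01 and 0.01 m and y of block1 in the frame of ledge between -0.135 and 0.135 m and z of block1 in the frame of ledge between 0.07 and 0.089 m and (angle between the x axis of block1 and the z axis of ledge, either way round below 0.15 rad or angle between the y axis of block1 and the z axis of ledge, either way round below 0.15 rad or angle between the z axis of block1 and the z axis of ledge, either way round below 0.15 rad) and linear speed of each of block1, block2, block3, block4, block5, bowl below 0.03 m/s and x of block2 in the frame of ledge between -0.01 and 0.01 m and y of block2 in the frame of ledge between -0.135 and 0.135 m and z of block2 in the frame of ledge between 0.07 and 0.089 m and (angle between the x axis of block2 and the z axis of ledge, either way round below 0.15 rad or angle between the y axis of block2 and the z axis of ledge, either way round below 0.15 rad or angle between the z axis of block2 and the z axis of ledge, either way round below 0.15 rad) and x of block3 in the frame of ledge between -0.01 and 0.01 m and y of block3 in the frame of ledge between -0.135 and 0.135 m and z of block3 in the frame of ledge between 0.07 and 0.089 m and (angle between the x axis of block3 and the z axis of ledge, either way round below 0.15 rad or angle between the y axis of block3 and the z axis of ledge, either way round below 0.15 rad or angle between the z axis of block3 and the z axis of ledge, either way round below 0.15 rad) and x of block4 in the frame of ledge between -0.01 and 0.01 m and y of block4 in the frame of ledge between -0.135 and 0.135 m and z of block4 in the frame of ledge between 0.07 and 0.089 m and (angle between the x axis of block4 and the z axis of ledge, either way round below 0.15 rad or angle between the y axis of block4 and the z axis of ledge, either way round below 0.15 rad or angle between the z axis of block4 and the z axis of ledge, either way round below 0.15 rad) and x of block5 in the frame of ledge between -0.01 and 0.01 m and y of block5 in the frame of ledge between -0.135 and 0.135 m and z of block5 in the frame of ledge between 0.07 and 0.089 m and (angle between the x axis of block5 and the z axis of ledge, either way round below 0.15 rad or angle between the y axis of block5 and the z axis of ledge, either way round below 0.15 rad or angle between the z axis of block5 and the z axis of ledge, either way round below 0.15 rad) and horizontal distance between bowl and stand below 0.01 m and z of bowl in the frame of stand between 0.041 and 0.05 m and angle between bowl's own z axis and vertical below 0.12 rad); the robot touches nothing.
It fails at once if a bystander is moved more than 4 cm (distance of any of saucer, brush, hideaway from where it was at the start of the episode above 0.04 m).
Of block1, block2, block3, block4, block5 only 3 to 5 are there at a start; the rules pass over those that are not, and their reading is None.
At some moment in a run one of block1, block2, block3, block4, block5 may be knocked a few centimetres aside while the robot is not near it.
Once in a run the grip may slacken for a moment while it holds something.
It also fails if it takes over 210 s, if anything falls off the work surface, if the arm or the gripper's body presses on something with over 40 N, if the wrist force passes 120 N, or if a joint passes its speed limit or range.

## Working session

There is one attempt and no reset: what is moved stays moved. The work goes in short steps, Python scripts to look and compute and a tool call to move; the robot and the scene stay as the last step left them, time stands still between calls to the robot, and variables do not carry over. Pictures are saved under pics/ and viewed, at most 14 in all, crops included, and the job is handed in when it is done.

Besides the shell and the picture viewer there is one more tool, called in YAML: its name, and indented under it one key for each argument. carry_out: Moves the arm, as the interface text tells. Its arguments: {"type":"object","properties":{"plan":{"type":"array","items":{"type":"array","items":{"type":"array","items":{"type":"number"}}}}},"required":["plan"]}

```bash
mkdir -p pics; ls; cat > h.py <<'E'
import numpy as np, cv2
from bench import get_obs, camera, hand_in
def save(n,im): cv2.imwrite('pics/'+n,cv2.cvtColor(np.ascontiguousarray(im),cv2.COLOR_RGB2BGR))
def und(c,uv):
    K=c['camera_matrix'];d=np.array([c['k1'],0,0,0,0],float)
    return cv2.undistortPoints(np.array(uv,float).reshape(-1,1,2),K,d).reshape(-1,2)
def onz(c,uv,z):
    p=und(c,uv);T=c['cam_to_world'];d=np.c_[p[:,0],-p[:,1],-np.ones(len(p))]@T[:3,:3].T
    o=T[:3,3];s=(z-o[2])/d[:,2];return o+d*s[:,None]
def cloud(c):
    h,w=c['z_map'].shape;v,u=np.mgrid[:h,:w];p=und(c,np.c_[u.ravel(),v.ravel()])
    z=c['z_map'].ravel();P=np.c_[p[:,0]*z,-p[:,1]*z,-z]@c['cam_to_world'][:3,:3].T+c['cam_to_world'][:3,3]
    P[z==0]=np.nan;return P.reshape(h,w,3)
E
python3 - <<'E'
from h import *
for n in['top','scene']:
    c=camera(n);save(n+'0.png',c['pixels']);np.save(n+'0.npy',c,allow_pickle=True);print(n,c['cam_to_world'].round(3).tolist(),c['k1'],c['camera_matrix'].tolist())
o=get_obs();print(o)
E
```

```text
pics
top [[-0.05, 0.976, -0.214, 0.293], [-0.999, -0.049, 0.009, -0.068], [-0.001, 0.214, 0.977, 1.072], [0.0, 0.0, 0.0, 1.0]] -0.06697872981077603 [[430.4834324360955, 0.0, 280.2508923499648], [0.0, 430.4834324360955, 209.5307469542945], [0.0, 0.0, 1.0]]
scene [[-0.544, -0.661, 0.516, 1.16], [0.839, -0.425, 0.34, 0.387], [-0.006, 0.618, 0.786, 1.123], [0.0, 0.0, 0.0, 1.0]] -0.13589755749420862 [[439.46387207473475, 0.0, 272.7104325234423], [0.0, 439.46387207473475, 207.87400887914777], [0.0, 0.0, 1.0]]
{'time_s': 0.1, 'q': array([ 1.11069288e+00,  1.81492776e-01,  1.60791589e+00, -1.77296925e-05,
        1.35378070e+00, -2.06298372e-01]), 'dq': array([ 0.00164036, -0.00058549, -0.00284548,  0.00068455,  0.00099282,
        0.00089842]), 'joint_efforts': array([ 3.35314080e-04, -4.45873511e+01, -3.52241707e+01, -3.20833142e-04,
        3.99231445e-03, -1.51611108e-06]), 'eef_pos': array([0.14411554, 0.55608041, 0.19795583]), 'eef_rot': array([-2.52939608e-04,  1.26560259e-01,  9.91958600e-01, -7.57280460e-04]), 'wrist_force': array([-0.38592134, -0.15140188,  0.3354384 ]), 'torque': array([-0.00896206,  0.0213904 ,  0.0239131 ]), 'grasp_force': 0.0, 'opening': 1.001130769985438}
```

View pics/top0.png

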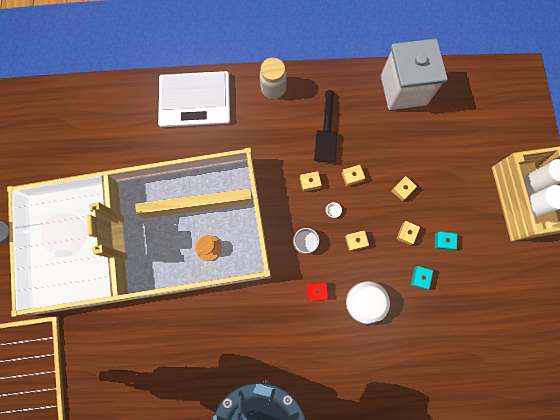

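View pics/scene0.png

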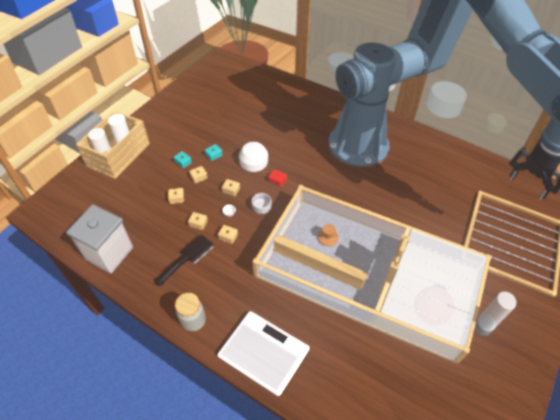

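The top view shows the five pale blocks at (311,181), (354,175), (404,188), (408,232) and (357,241). The look-alikes are turquoise at (447,240) and (422,278), and red at (317,292). The bowl is at (306,240) and the white saucer at (334,210). The stand is at (208,246), the ledge runs (137,209)–(250,196), and the hatch is near (105,230).

```bash
cat >> h.py <<'E'
def blocks(c,lo=15,z=0.028):
    hsv=cv2.cvtColor(c['pixels'],cv2.COLOR_RGB2HSV)
    m=cv2.inRange(hsv,(14,70,120),(30,255,255));P=cloud(c)
    m[~((P[...,1]<-0.02)&(P[...,2]<0.045)&(P[...,2]>lo/1000))]=0
    m=cv2.morphologyEx(m,cv2.MORPH_CLOSE,np.ones((5,5)))
    r=[]
    for k in cv2.findContours(m,cv2.RETR_EXTERNAL,cv2.CHAIN_APPROX_NONE)[0]:
        if cv2.contourArea(k)<80: continue
        w=onz(c,k.reshape(-1,2),z)[:,:2];(cx,cy),(a,b),t=cv2.minAreaRect((w*1000).astype(np.float32))
        if a<b: a,b,t=b,a,t+90
        t=(t+90)%180-90
        r.append((round(cx),round(cy),round(a),round(b),round(t),tuple(k.reshape(-1,2).mean(0).round())))
    return r
E
python3 - <<'E'
from h import *
for n in['top','scene']:
    c=np.load(n+'0.npy',allow_pickle=True).item();P=cloud(c)
    print(n);
    for b in blocks(c,22 if n=='top' else 18):print(b)
    if n=='top':
        im=c['pixels']
        save('crop0.png',cv2.resize(np.hstack([im[130:310,0:280],]),(0,0),fx=2.8,fy=2.8,interpolation=cv2.INTER_CUBIC))
        for uv in[(137,209),(200,205),(250,196),(208,240),(104,215),(92,230),(60,165),(250,155),(265,270),(306,240),(311,185)]:print(uv,P[uv[1],uv[0]].round(4))
        save('crop1.png',cv2.resize(im[150:330,285:465],(0,0),fx=3,fy=3,interpolation=cv2.INTER_CUBIC))
E
```

```text
top
(436, -262, 48, 40, -80, (np.float64(357.0), np.float64(240.0)))
(449, -391, 50, 41, -29, (np.float64(409.0), np.float64(232.0)))
(563, -394, 50, 39, -49, (np.float64(404.0), np.float64(188.0)))
(594, -157, 48, 40, -81, (np.float64(310.0), np.float64(180.0)))
(605, -268, 48, 41, -77, (np.float64(354.0), np.float64(174.0)))
(517, -654, 202, 19, 6, (np.float64(508.0), np.float64(202.0)))
(137, 209) [0.531  0.2666 0.0699]
(200, 205) [0.5329 0.114  0.0709]
(250, 196) [ 0.5485 -0.0065  0.0728]
(208, 240) [nan nan nan]
(104, 215) [0.5091 0.3265 0.1194]
(92, 230) [0.4604 0.3184 0.1983]
(60, 165) [0.6777 0.5005 0.0023]
(250, 155) [ 0.6479 -0.0107  0.084 ]
(265, 270) [ 0.3699 -0.0352  0.0836]
(306, 240) [ 0.4455 -0.1383  0.0038]
(311, 185) [ 0.5797 -0.1578  0.0315]
scene
(595, -153, 51, 46, -79, (np.float64(227.0), np.float64(232.0)))
(605, -262, 50, 45, -76, (np.float64(197.0), np.float64(219.0)))
(565, -387, 51, 47, -45, (np.float64(176.0), np.float64(194.0)))
(437, -258, 51, 48, -80, (np.float64(230.0), np.float64(185.0)))
(451, -383, 48, 48, -27, (np.float64(198.0), np.float64(173.0)))
(543, -671, 245, 136, -28, (np.float64(117.0), np.float64(158.0)))
(484, -1485, 120, 59, -3, (np.float64(8.0), np.float64(83.0)))
```

View pics/crop0.png

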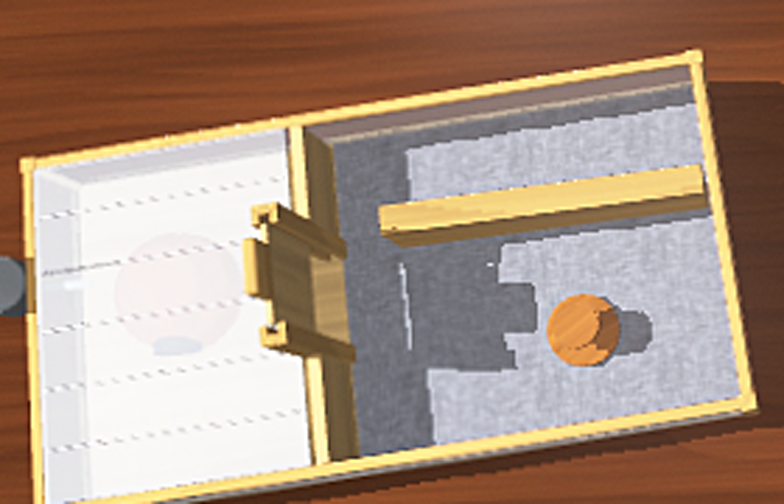

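View pics/crop1.png

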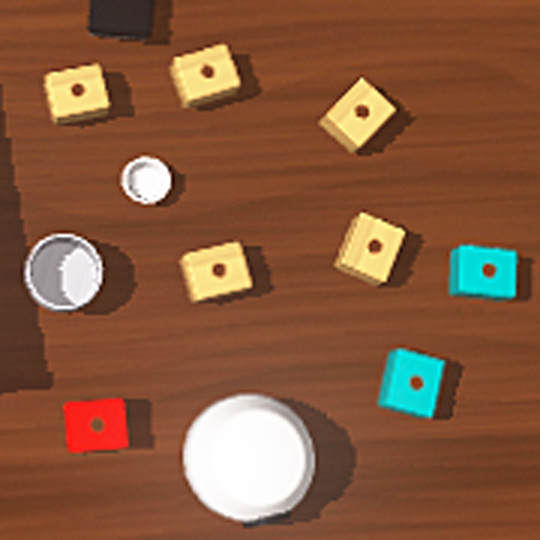

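The crops confirm five pale drilled blocks, with the turquoise and red ones left out. The hatch handle tab is at top px (92,226).

```bash
cat >> h.py <<'E'
def run(c):
    P=cloud(c);hsv=cv2.cvtColor(c['pixels'],cv2.COLOR_RGB2HSV)
    pale=cv2.inRange(hsv,(14,70,100),(30,255,255))>0
    Z=P[...,2];box=(P[...,1]>-0.06)&(P[...,1]<.7)&(P[...,0]>.25)&(P[...,0]<.75)
    R=lambda m:cv2.minAreaRect((P[m][:,:2]*1000).astype(np.float32))
    m=pale&box&(abs(Z-.085)<.008)
    print('rim',R(m))
    l=(pale&box&(abs(Z-.07)<.006)&(P[...,1]<.3)).astype(np.uint8)
    n,lab,st,ce=cv2.connectedComponentsWithStats(l);i=1+st[1:,4].argmax();k=cv2.findContours((lab==i).astype(np.uint8),0,1)[0][0]
    print('ledge',cv2.minAreaRect((onz(c,k.reshape(-1,2),.07)[:,:2]*1000).astype(np.float32)))
    o=cv2.inRange(hsv,(5,120,100),(14,255,255)); o[~(box&(abs(Z-.055)<.008))]=0
    if o.any():
        k=max(cv2.findContours(o,0,1)[0],key=len);print('stand',[cv2.minEnclosingCircle((onz(c,k.reshape(-1,2),.055)[:,:2]*1000).astype(np.float32))],o.sum()//255, np.nanmean(P[o>0],0))
    t=box&pale&(Z>.165)
    if t.any(): print('hatch',R(t),np.nanpercentile(Z[t],[50,90,98]))
E
python3 - <<'E'
from h import *
c=np.load('top0.npy',allow_pickle=True).item();run(c)
P=cloud(c);Z=P[...,2]
b=(abs(P[...,0]-.446)<.05)&(abs(P[...,1]+.138)<.05)&(Z>.02)
print('bowl',cv2.minEnclosingCircle((P[b][:,:2]*1000).astype(np.float32)),Z[b].max())
s=(abs(P[...,0]-.515)<.04)&(abs(P[...,1]+.2)<.04)&(Z>.008)
print('saucer',cv2.minEnclosingCircle((P[s][:,:2]*1000).astype(np.float32)))
for r in range(200,262,6): print(r,[int(x*1000) if x==x else -1 for x in Z[r,84:130:3]])
c=np.load('scene0.npy',allow_pickle=True).item();run(c)
P=cloud(c);Z=P[...,2]
b=(abs(P[...,0]-.446)<.045)&(abs(P[...,1]+.138)<.045)&(Z>.024)
print('bowl',cv2.minEnclosingCircle((P[b][:,:2]*1000).astype(np.float32)),Z[b].max())
E
```

```text
rim ((477.8127136230469, 271.7386779785156), (313.4519958496094, 606.2643432617188), 6.431012153625488)
ledge ((543.3038940429688, 131.39332580566406), (28.0755558013916, 279.6690673828125), 4.727392673492432)
stand [((434.3184814453125, 98.94364929199219), 16.029077529907227)] 78 [0.43699062 0.11340998 0.05591085]
hatch ((473.2260437011719, 324.2029724121094), (109.935546875, 19.841602325439453), 6.229915618896484) [0.18732017 0.19994576 0.20152542]
bowl ((440.64874267578125, -136.87217712402344), 30.846521377563477) 0.03979494835040098
saucer ((517.09912109375, -212.57154846191406), 19.92063331604004)
200 [85, 84, 85, 86, 87, 82, 85, 8, 86, 75, 46, 27, 11, 13, 11, 14]
206 [82, 88, 164, 165, 166, 163, 149, 128, 86, 75, 52, 32, 10, 13, 10, 12]
212 [86, 86, 87, 165, 160, 145, 135, 131, 116, 96, 68, 34, 16, 9, 9, 7]
218 [84, 200, 200, 187, 173, 145, 130, 112, 94, 60, 62, 53, 35, 17, 13, 11]
224 [86, 199, 198, 190, 174, 150, 134, 115, 99, 13, 9, 11, 17, 10, 11, 14]
230 [84, 83, 198, 190, 175, 152, 135, 122, 99, 82, 10, 10, 10, 15, 11, 7]
236 [86, 89, 190, 185, 176, 154, 140, 120, 104, 8
[... 157 characters left out ...]
 9, 11, 8]
254 [83, 85, 83, 87, 146, 138, 135, 127, 134, 117, 98, 72, 55, 32, 12, 11]
260 [86, 86, 85, 86, 83, 87, 84, 85, 85, 86, 85, 70, 44, 20, 11, 13]
rim ((477.948486328125, 273.928466796875), (316.6459045410156, 604.7886962890625), 6.2739434242248535)
ledge ((544.7027587890625, 135.40875244140625), (30.936683654785156, 278.4241943359375), 5.083045482635498)
stand [((438.17462158203125, 109.9309310913086), 19.15123748779297)] 105 [0.43927476 0.11083308 0.05621211]
hatch ((471.2529296875, 327.3771057128906), (114.28688049316406, 17.611440658569336), 7.462313175201416) [0.17826994 0.20127212 0.20328567]
bowl ((438.4432067871094, -133.89805603027344), 33.73865509033203) 0.04094204942601287
```

carry_out:
  plan:
    - [[0.033,-0.023,0.02,0,0,0.08,1],[0.066,-0.046,0.04,0,0,0.16,1],[0.1,-0.07,0.045,0,0,0.24,1],[0.133,-0.093,0.045,0,0,0.32,1],[0.166,-0.116,0.045,0,0,0.365,1]]

```text
time_s: 0.52
eef_pos: [0.3088, 0.4416, 0.2445]
eef_rot: [0.001, -0.058, 0.998, 0.0]
wrist_force: [0.4, -0.1, -0.2]
opening: 1.001
grasp_force: 0.0
```

carry_out:
  plan:
    - [[0.033,-0.023,0,0,0,0,1],[0.066,-0.046,0,0,0,0,1],[0.1,-0.07,0,0,0,0,1],[0.133,-0.093,0,0,0,0,1],[0.162,-0.114,0,0,0,0,1]]

```text
time_s: 0.93
eef_pos: [0.4711, 0.3267, 0.2434]
eef_rot: [-0.0, -0.055, 0.998, -0.0]
wrist_force: [-0.0, 0.4, 0.1]
opening: 1.001
grasp_force: 0.0
```

carry_out:
  plan:
    - [[0,0,0,0,0,0,1],[0,0,0,0,0,0,1],[0,0,0,0,0,0,1],[0,0,0,0,0,0,1],[0,0,0,0,0,0,1]]

```text
time_s: 1.35
eef_pos: [0.4684, 0.3296, 0.2438]
eef_rot: [-0.0, -0.057, 0.998, 0.0]
wrist_force: [-0.3, 0.9, -0.2]
opening: 0.999
grasp_force: 0.0
```

```bash
python3 - <<'E'
from h import *
c=camera('wrist');save('w1.png',c['pixels']);P=cloud(c);Z=P[...,2]
o=get_obs();print(o['eef_pos'],o['eef_rot'],c['cam_to_world'].round(3).tolist())
m=(abs(P[...,0]-.472)<.06)&(abs(P[...,1]-.325)<.05)&(Z>.19)&(Z<.21)
print(m.sum())
if m.any(): print(cv2.minAreaRect((P[m][:,:2]*1000).astype(np.float32)),np.median(Z[m]))
E
```

```text
[0.46843105 0.32958374 0.24385536] [-4.04455520e-05 -5.65879644e-02  9.98397614e-01  7.08143686e-05] [[-0.113, -0.954, -0.276, 0.399], [0.994, -0.109, -0.032, 0.322], [-0.0, -0.278, 0.961, 0.419], [0.0, 0.0, 0.0, 1.0]]
824
((471.302490234375, 327.4664306640625), (43.71224594116211, 11.79525375366211), 5.998547077178955) 0.19840761175267232
```

View pics/w1.png

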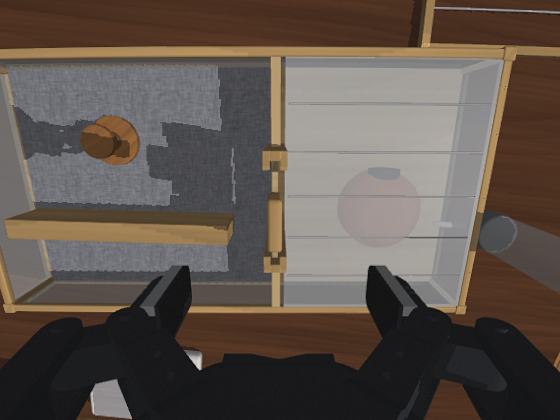

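The wrist view shows the tab at (275,222), midway between the open fingers, with the stand at (98,141) and the ledge at (120,227). I'll go down and grip.

carry_out:
  plan:
    - [[0.003,-0.002,-0.02,0,0,0,1],[0.003,-0.002,-0.04,0,0,0,1],[0.003,-0.002,-0.06,0,0,0,1],[0.003,-0.002,-0.076,0,0,0,1],[0.003,-0.002,-0.076,0,0,0,0]]

```text
time_s: 1.82
eef_pos: [0.4694, 0.3263, 0.1641]
eef_rot: [-0.003, -0.056, 0.998, -0.001]
wrist_force: [0.2, -0.1, -0.3]
opening: 0.879
grasp_force: 0.0
```

carry_out:
  plan:
    - [[0,0,0,0,0,0,0],[0,0,0,0,0,0,0],[0,0,0,0,0,0,0],[0,0,0,0,0,0,0],[0,0,0,0,0,0,0]]

```text
time_s: 2.23
eef_pos: [0.4731, 0.3269, 0.1689]
eef_rot: [0.001, -0.056, 0.998, 0.0]
wrist_force: [-1.0, -0.6, 0.7]
opening: 0.142
grasp_force: 0.0
```

carry_out:
  plan:
    - [[0,0,0,0,0,0,0],[0,0,0,0,0,0,0],[0,0,0,0,0,0,0],[0,0,0,0,0,0,0],[0,0,0,0,0,0,0]]

```text
time_s: 2.65
eef_pos: [0.4725, 0.3265, 0.1678]
eef_rot: [-0.0, -0.056, 0.998, -0.0]
wrist_force: [0.1, 0.5, 0.6]
opening: -0.001
grasp_force: 0.0
```

```bash
python3 - <<'E'
from h import *
c=camera('wrist');save('w2.png',c['pixels'])
t=camera('top');P=cloud(t)
for n,c in(('w',c),('t',t)):
    P=cloud(c);Z=P[...,2]
    for lo in(.12,.14,.16,.18,.19):
        m=(abs(P[...,0]-.472)<.03)&(abs(P[...,1]-.327)<.02)&(Z>lo)&(Z<lo+.02);print(n,lo,m.sum(),P[m].mean(0).round(4) if m.any() else '')
print(get_obs()['opening'])
E
```

```text
w 0.12 0 
w 0.14 0 
w 0.16 201 [0.448  0.3246 0.171 ]
w 0.18 823 [0.4558 0.3256 0.196 ]
w 0.19 928 [0.4584 0.3258 0.1998]
t 0.12 93 [0.472  0.3229 0.1299]
t 0.14 89 [0.4692 0.3228 0.1497]
t 0.16 56 [0.461  0.3209 0.1707]
t 0.18 72 [0.4603 0.3206 0.1912]
t 0.19 58 [0.4592 0.3216 0.1986]
0.0005364160195098392
```

View pics/w2.png

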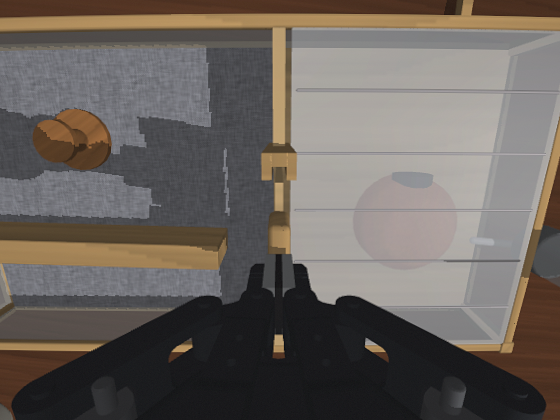

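```bash
python3 - <<'E'
from h import *
c=camera('wrist');P=cloud(c)
T=np.linalg.inv(c['cam_to_world'])
for w in[(.4725,.3265,.168),(.4725,.3265,.187),(.451,.325,.2),(.493,.329,.2)]:
    p=T[:3,:3]@np.array(w)+T[:3,3];x,y=p[0]/-p[2],-p[1]/-p[2];f=1+c['k1']*(x*x+y*y);K=c['camera_matrix'];print(w,x*f*K[0,0]+K[0,2],y*f*K[1,1]+K[1,2])
for v in range(205,330,8): print(v,[tuple((P[v,u]*1000).round().tolist()) for u in(258,279,300)])
E
```

```text
(0.4725, 0.3265, 0.168) 277.2543910869291 245.08976698220744
(0.4725, 0.3265, 0.187) 277.14269087167565 257.5243392190695
(0.451, 0.325, 0.2) 278.79591880295624 228.79468044989326
(0.493, 0.329, 0.2) 277.462690954074 302.2222314698417
205 [(488.0, 305.0, 10.0), (447.0, 325.0, 168.0), (465.0, 346.0, 84.0)]
213 [(498.0, 306.0, 9.0), (450.0, 325.0, 175.0), (472.0, 347.0, 85.0)]
221 [(507.0, 307.0, 10.0), (450.0, 325.0, 190.0), (480.0, 348.0, 85.0)]
229 [(518.0, 308.0, 9.0), (451.0, 325.0, 200.0), (488.0, 349.0, 85.0)]
237 [(528.0, 309.0, 9.0), (456.0, 326.0, 199.0), (495.0, 350.0, 85.0)]
245 [(537.0, 310.0, 10.0), (460.0, 326.0, 199.0), (503.0, 351.0, 84.0)]
253 [(548.0, 311.0, 10.0), (465.0, 327.0, 198.0), (511.0, 352.0, 84.0)]
261 [(558.0, 312.0, 11.0), (463.0, 326.0, 212.0), (519.0, 353.0, 85.0)]
269 [(468.0, 317.0, 214.0), (463.0, 326.0, 221.0), (466.0, 337.0, 213.0)]
277 [(468.0, 317.0, 220.0), (463.0, 326.0, 228.0), (466.0, 336.0, 220.0)]
285 [(468.0, 318.0, 228.0), (463.0, 326.0, 235.0), (466.0, 336.0, 228.0)]
293 [(461.0, 318.0, 246.0), (466.0, 327.0, 236.0), (460.0, 334.0, 245.0)]
301 [(463.0, 319.0, 248.0), (469.0, 327.0, 237.0), (461.0, 334.0, 249.0)]
309 [(464.0, 319.0, 252.0), (472.0, 327.0, 238.0), (462.0, 333.0, 253.0)]
317 [(462.0, 319.0, 259.0), (477.0, 328.0, 236.0), (461.0, 333.0, 259.0)]
325 [(457.0, 320.0, 270.0), (479.0, 328.0, 238.0), (456.0, 332.0, 269.0)]
```

The fingers shut just above the tab: the pad tips sit at about z 0.203 in the wrist depth, while the reported TCP is 0.168. So the true tips are about 35 mm behind the reported point. I'll open, go down 35 mm (safe under either reading) and close again.

carry_out:
  plan:
    - [[0,0,0,0,0,0,1],[0,0,0,0,0,0,1],[0,0,0,0,0,0,1],[0,0,0,0,0,0,1],[0,0,0,0,0,0,1]]

```text
time_s: 3.22
eef_pos: [0.4725, 0.3266, 0.1678]
eef_rot: [-0.0, -0.056, 0.998, -0.0]
wrist_force: [0.0, 0.8, -0.2]
opening: 0.711
grasp_force: 0.0
```

carry_out:
  plan:
    - [[0,0,0,0,0,0,1],[0,0,0,0,0,0,1],[0,0,-0.01,0,0,0,1],[0,0,-0.02,0,0,0,1],[0,0,-0.033,0,0,0,1]]

```text
time_s: 3.63
eef_pos: [0.4726, 0.3266, 0.134]
eef_rot: [0.0, -0.056, 0.998, 0.0]
wrist_force: [0.3, 0.4, -0.4]
opening: 0.999
grasp_force: 0.0
```

carry_out:
  plan:
    - [[0,0,0,0,0,0,0],[0,0,0,0,0,0,0],[0,0,0,0,0,0,0],[0,0,0,0,0,0,0],[0,0,0,0,0,0,0]]

```text
time_s: 4.05
eef_pos: [0.473, 0.3268, 0.1355]
eef_rot: [0.001, -0.056, 0.998, 0.0]
wrist_force: [-0.6, -1.0, -0.1]
opening: 0.303
grasp_force: 0.0
```

carry_out:
  plan:
    - [[0,0,0,0,0,0,0],[0,0,0,0,0,0,0],[0,0,0,0,0,0,0],[0,0,0,0,0,0,0],[0,0,0,0,0,0,0]]

```text
time_s: 4.47
eef_pos: [0.4728, 0.3268, 0.1353]
eef_rot: [0.0, -0.056, 0.998, 0.0]
wrist_force: [1.5, 1.4, 3.6]
opening: 0.132
grasp_force: 60.3
```

```bash
cat >> h.py <<'E'
def tips(c):
    P=cloud(c);o=get_obs();d=(P-o['eef_pos']);q=o['eef_rot']
    from scipy.spatial.transform import Rotation as Ro
    L=d.reshape(-1,3)@Ro.from_quat([q[1],q[2],q[3],q[0]]).as_matrix()
    dark=(c['pixels'].max(2)<75).ravel()
    m=dark&(abs(L[:,1])<.06)&(abs(L[:,0])<.03)&(abs(L[:,2])<.07)
    for lo in range(-60,31,10):
        k=m&(L[:,2]*1000>lo)&(L[:,2]*1000<lo+10)
        if k.sum()>3: print(lo,k.sum(),(L[k].min(0)*1000).round(),(L[k].max(0)*1000).round())
E
python3 - <<'E'
from h import *
c=camera('wrist');save('w3.png',c['pixels']);tips(c);print(get_obs()['eef_pos'])
E
```

```text
-60 360 [  5. -19. -60.] [ 10.  20. -50.]
-50 273 [  5. -18. -50.] [ 23.  19. -40.]
-40 54 [  5. -16. -40.] [ 23.  17. -33.]
[0.47287521 0.32681203 0.13522204]
```

View pics/w3.png

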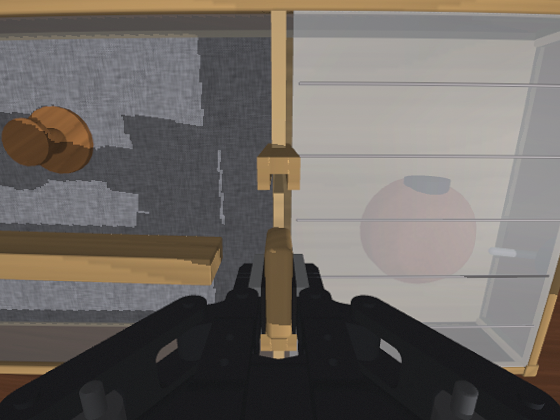

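The view shows the tab (278,280) held between the pads, with a pad force of 60 N. So the effective tips lie about 35 mm behind the reported TCP. I'll lower the hatch.

carry_out:
  plan:
    - [[0,0,-0.012,0,0,0,0],[0,0,-0.024,0,0,0,0],[0,0,-0.036,0,0,0,0],[0,0,-0.048,0,0,0,0],[0,0,-0.06,0,0,0,0]]

```text
time_s: 4.93
eef_pos: [0.4728, 0.3268, 0.0736]
eef_rot: [0.0, -0.056, 0.998, 0.0]
wrist_force: [0.6, 2.4, 3.4]
opening: 0.128
grasp_force: 60.6
```

carry_out:
  plan:
    - [[0,0,-0.002,0,0,0,0],[0,0,-0.004,0,0,0,0],[0,0,-0.005,0,0,0,0],[0,0,-0.006,0,0,0,0],[0,0,-0.006,0,0,0,0]]

```text
time_s: 5.35
eef_pos: [0.4728, 0.3268, 0.0685]
eef_rot: [0.0, -0.056, 0.998, 0.0]
wrist_force: [4.2, 3.9, -1.6]
opening: 0.131
grasp_force: 59.9
```

```bash
python3 - <<'E'
from h import *
o=get_obs();print(o['eef_pos'],o['wrist_force'],o['opening'],o['grasp_force'])
c=camera('wrist');P=cloud(c);Z=P[...,2]
m=(abs(P[...,0]-.46)<.012)&(abs(P[...,1]-.326)<.006)&(Z>.11)&(Z<.17)&(c['pixels'][...,0]>120)
print(m.sum(),np.percentile(Z[m],[50,80,95]))
E
```

```text
[0.47277351 0.32676227 0.0684773 ] [ 4.24480267  3.93063169 -1.61325974] 0.13126078965709845 59.896395206451416
32 [0.12177994 0.12986363 0.13065714]
```

carry_out:
  plan:
    - [[0,0,-0.001,0,0,0,0],[0,0,-0.002,0,0,0,0],[0,0,-0.003,0,0,0,0],[0,0,-0.003,0,0,0,0],[0,0,-0.003,0,0,0,0]]

```text
time_s: 5.82
eef_pos: [0.4729, 0.3268, 0.0673]
eef_rot: [0.0, -0.056, 0.998, 0.0]
wrist_force: [-1.4, 0.6, 10.7]
opening: 0.131
grasp_force: 61.9
```

The hatch is on its floor stop, with 10.7 N of reaction. I'll release it, rise, and travel towards the bowl.

carry_out:
  plan:
    - [[0,0,0.002,0,0,0,1],[0,0,0.002,0,0,0,1],[0,0,0.002,0,0,0,1],[0,0,0.002,0,0,0,1],[0,0,0.002,0,0,0,1]]

```text
time_s: 6.23
eef_pos: [0.4719, 0.3262, 0.0672]
eef_rot: [-0.001, -0.056, 0.998, -0.0]
wrist_force: [-0.8, -0.0, -0.5]
opening: 0.829
grasp_force: 0.0
```

carry_out:
  plan:
    - [[0,0,0,0,0,0,1],[0,0,0.01,0,0,0,1],[0,0,0.04,0,0,0,1],[0,0,0.075,0,0,0,1],[0,0,0.11,0,0,0,1]]

```text
time_s: 6.65
eef_pos: [0.4718, 0.3263, 0.179]
eef_rot: [-0.001, -0.056, 0.998, -0.0]
wrist_force: [1.6, 1.2, 1.3]
opening: 0.999
grasp_force: 0.0
```

carry_out:
  plan:
    - [[0,-0.02,0.02,0,0,0,1],[0,-0.06,0.02,0,0,0,1],[0,-0.1,0.02,0,0,0,1],[0,-0.14,0.02,0,0,0,1],[0,-0.18,0.02,0,0,0,1]]

```text
time_s: 7.07
eef_pos: [0.4722, 0.1452, 0.1988]
eef_rot: [0.001, -0.056, 0.998, -0.0]
wrist_force: [1.0, -0.0, -0.6]
opening: 1.0
grasp_force: 0.0
```

```bash
python3 - <<'E'
from h import *
o=get_obs();print(o['eef_pos'],o['eef_rot'].round(3))
c=camera('wrist');run(c)
c=camera('scene');run(c)
for b in blocks(c,18): print(b)
P=cloud(camera('top'));Z=P[...,2]
m=(abs(P[...,0]-.471)<.03)&(abs(P[...,1]-.327)<.02)&(Z>.11);print(np.nanpercentile(Z[m],[50,95]))
E
```

```text
[0.47224795 0.14517654 0.19884826] [ 0.001 -0.056  0.998 -0.   ]
rim ((482.41900634765625, 226.51687622070312), (310.8240661621094, 512.3511352539062), 6.159336566925049)
ledge ((542.5114135742188, 133.13865661621094), (26.614030838012695, 277.75714111328125), 4.732388019561768)
stand [((436.24652099609375, 107.9193115234375), 20.008358001708984)] 1106 [0.43589393 0.10790855 0.05459452]
hatch ((483.4535827636719, 213.94570922851562), (110.54293060302734, 245.44314575195312), 6.321502685546875) [0.16527206 0.16589177 0.29929905]
rim ((476.7709655761719, 274.21575927734375), (316.2214050292969, 605.1326293945312), 6.3559465408325195)
ledge ((544.3767700195312, 135.36526489257812), (31.355457305908203, 278.38568115234375), 4.787347793579102)
stand [((438.4064636230469, 110.0793228149414), 18.889724731445312)] 105 [0.43933685 0.11076127 0.05598593]
hatch ((453.28961181640625, 221.0658721923828), (260.0516052246094, 107.49609375), 79.98117065429688) [0.1672602  0.25624484 0.26332373]
(594, -152, 51, 45, -80, (np.float64(227.0), np.float64(232.0)))
(605, -262, 48, 47, -76, (np.float64(197.0), np.float64(219.0)))
(564, -388, 50, 45, -45, (np.float64(175.0), np.float64(194.0)))
(437, -257, 53, 47, -84, (np.float64(230.0), np.float64(186.0)))
(451, -383, 49, 48, -28, (np.float64(198.0), np.float64(173.0)))
(543, -672, 245, 135, -28, (np.float64(117.0), np.float64(158.0)))
(483, -1484, 123, 58, -1, (np.float64(9.0), np.float64(83.0)))
[0.12943204 0.13384522]
```

carry_out:
  plan:
    - [[0,-0.035,0,0,0,0,1],[-0.01,-0.07,0,0,0,0,1],[-0.015,-0.105,0,0,0,0,1],[-0.02,-0.14,0,0,0,0,1],[-0.02,-0.175,0,0,0,0,1]]

```text
time_s: 7.63
eef_pos: [0.452, -0.0285, 0.1984]
eef_rot: [0.0, -0.057, 0.998, 0.0]
wrist_force: [1.1, 0.1, 0.7]
opening: 0.996
grasp_force: 0.0
```

carry_out:
  plan:
    - [[-0.005,-0.035,0,0,0,0,1],[-0.01,-0.07,0,0,0,0,1],[-0.012,-0.106,0,0,0,0,1],[-0.012,-0.106,0,0,0,0,1],[-0.012,-0.106,0,0,0,0,1]]

```text
time_s: 8.05
eef_pos: [0.4409, -0.1352, 0.1982]
eef_rot: [0.0, -0.054, 0.999, 0.0]
wrist_force: [-1.1, 0.1, -0.3]
opening: 0.998
grasp_force: 0.0
```

```bash
cat >> h.py <<'E'
def bowl(c,x,y,zr=.034,R=.05):
    P=cloud(c);Z=P[...,2];m=(np.hypot(P[...,0]-x,P[...,1]-y)<R)&(abs(Z-zr)<.008)&(c['pixels'].max(2)>90)&(c['pixels'].min(2)>60)
    m=cv2.morphologyEx(m.astype(np.uint8),cv2.MORPH_OPEN,np.ones((2,2)))>0
    v,u=np.nonzero(m);w=onz(c,np.c_[u,v],zr)
    return cv2.minEnclosingCircle((w[:,:2]*1000).astype(np.float32)),P[m].mean(0),m.sum()
E
python3 - <<'E'
from h import *
o=get_obs();print(o['eef_pos'],o['eef_rot'].round(3))
c=camera('wrist');save('w4.png',c['pixels']);print(bowl(c,.44,-.136))
for b in blocks(c,20): print(b)
E
```

```text
[ 0.44087707 -0.13516215  0.19823198] [ 0.    -0.054  0.999  0.   ]
(((440.8204650878906, -133.18106079101562), 31.121376037597656), array([nan, nan, nan]), np.int64(434))
(590, -155, 48, 43, -81, (np.float64(250.0), np.float64(300.0)))
(560, -390, 53, 40, -48, (np.float64(69.0), np.float64(261.0)))
(435, -259, 50, 40, -79, (np.float64(172.0), np.float64(174.0)))
(447, -388, 51, 43, -28, (np.float64(63.0), np.float64(173.0)))
```

View pics/w4.png

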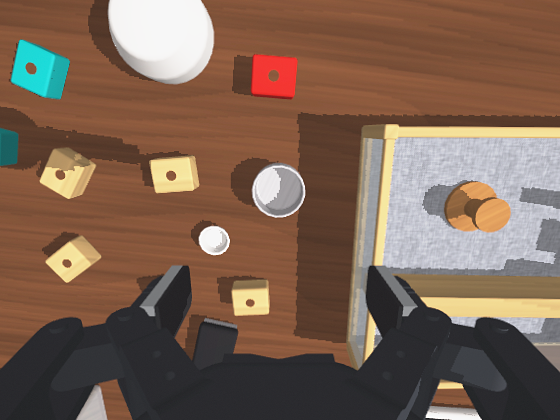

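The wrist view shows the bowl at (278,190), with the red look-alike at (273,76) and the stand at (490,212). I'll go down around the bowl and close.

carry_out:
  plan:
    - [[0,0,-0.04,0,0,0,1],[0,0,-0.08,0,0,0,1],[0,0,-0.12,0,0,0,1],[0,0,-0.15,0,0,0,1],[0,0,-0.17,0,0,0,1]]

```text
time_s: 8.52
eef_pos: [0.439, -0.1309, 0.0247]
eef_rot: [-0.002, -0.057, 0.998, 0.001]
wrist_force: [-0.4, 0.6, -0.2]
opening: 1.004
grasp_force: 0.0
```

carry_out:
  plan:
    - [[0,0,-0.015,0,0,0,1],[0,0,-0.03,0,0,0,1],[0,0,-0.045,0,0,0,1],[0,0,-0.058,0,0,0,1],[0,0,-0.063,0,0,0,1]]

```text
time_s: 8.93
eef_pos: [0.4399, -0.1317, -0.0367]
eef_rot: [-0.001, -0.057, 0.998, 0.001]
wrist_force: [-0.5, 0.1, 0.6]
opening: 1.0
grasp_force: 0.0
```

carry_out:
  plan:
    - [[0,0,0,0,0,0,0.5],[0,0,0,0,0,0,0.5],[0,0,0,0,0,0,0.5],[0,0,0,0,0,0,0.5],[0,0,0,0,0,0,0.5]]

```text
time_s: 9.35
eef_pos: [0.4414, -0.1344, -0.0342]
eef_rot: [0.001, -0.056, 0.998, -0.0]
wrist_force: [-0.1, 3.4, 4.9]
opening: 0.718
grasp_force: 65.5
```

```bash
python3 - <<'E'
from h import *
o=get_obs();print(o['eef_pos'],o['opening'],o['grasp_force'],o['wrist_force'])
c=camera('wrist');tips(c);print(bowl(c,.44,-.135))
E
```

```text
[ 0.44144936 -0.13439111 -0.03423558] 0.7182776351632071 65.52717329061124 [-0.12646671  3.35003741  4.89872162]
-60 265 [  4. -44. -60.] [ 10.  45. -50.]
-50 133 [  4. -44. -50.] [ 10.  45. -42.]
-40 18 [-11. -51. -35.] [  1.  56. -33.]
(((435.93304443359375, -134.0928192138672), 39.293975830078125), array([nan, nan, nan]), np.int64(4898))
```

carry_out:
  plan:
    - [[0,0,0.015,0,0,0,0.5],[0,0,0.04,0,0,0,0.5],[0,0,0.07,0,0,0,0.5],[0,0,0.1,0,0,0,0.5],[0,0,0.125,0,0,0,0.5]]

```text
time_s: 9.82
eef_pos: [0.4407, -0.1347, 0.0918]
eef_rot: [0.0, -0.056, 0.998, -0.0]
wrist_force: [1.3, 0.1, -2.5]
opening: 0.71
grasp_force: 65.7
```

carry_out:
  plan:
    - [[0,0.025,0,0,0,0,0.5],[0,0.05,0,0,0,0,0.5],[0,0.08,0,0,0,0,0.5],[0,0.11,0,0,0,0,0.5],[0,0.14,0,0,0,0,0.5]]

```text
time_s: 10.23
eef_pos: [0.4402, 0.0066, 0.09]
eef_rot: [0.0, -0.055, 0.998, -0.0]
wrist_force: [1.1, 0.7, -2.1]
opening: 0.714
grasp_force: 65.7
```

carry_out:
  plan:
    - [[-0.001,0.03,0,0,0,0,0.5],[-0.002,0.06,0,0,0,0,0.5],[-0.004,0.09,0,0,0,0,0.5],[-0.005,0.101,0,0,0,0,0.5],[-0.005,0.101,0,0,0,0,0.5]]

```text
time_s: 10.65
eef_pos: [0.4347, 0.1088, 0.0897]
eef_rot: [-0.0, -0.057, 0.998, 0.0]
wrist_force: [-0.2, 0.5, -1.5]
opening: 0.712
grasp_force: 65.7
```

```bash
python3 - <<'E'
from h import *
o=get_obs();print(o['eef_pos'],o['opening'],o['grasp_force'],o['wrist_force'])
c=camera('wrist');save('w5.png',c['pixels']);print(bowl(c,o['eef_pos'][0],o['eef_pos'][1],zr=.159,R=.034))
run(c)
E
```

```text
[0.43473958 0.10879408 0.08972475] 0.7116374665814034 65.74027373600984 [-0.17433337  0.54851487 -1.45519675]
(((432.9006042480469, 109.01730346679688), 35.24116516113281), array([nan, nan, nan]), np.int64(2521))
rim ((465.8685607910156, 122.98109436035156), (255.1245880126953, 309.85906982421875), 6.216134548187256)
ledge ((539.3642578125, 229.0352783203125), (15.140192985534668, 24.54803466796875), 2.363447666168213)
stand [((426.8793029785156, 106.02474975585938), 17.676755905151367)] 421 [0.42218212 0.10551505 0.05441016]
hatch ((433.5962829589844, 107.76498413085938), (30.062076568603516, 123.05060577392578), 7.359338283538818) [0.1951421  0.20575628 0.20914949]
```

View pics/w5.png

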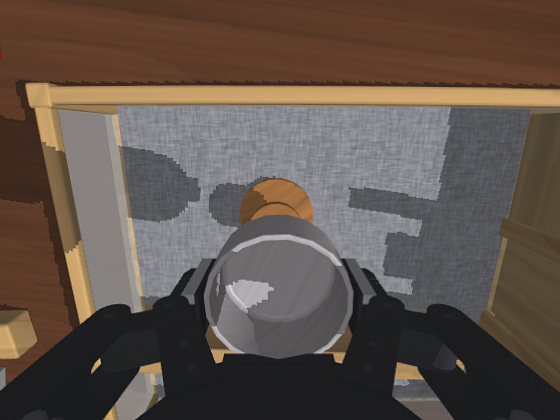

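The bowl is held level, its rim spanning columns 205–353 with its far edge at row 236. The stand is partly hidden behind it at (278,205).

```bash
python3 - <<'E'
from h import *
c=camera('wrist')
print(onz(c,[(206,295),(353,295),(280,236),(280,356)],.159).round(4));P=cloud(c)
print(P[236:242:2,280].round(4),P[295,351:354].round(4))
E
```

```text
[[0.4324 0.0786 0.159 ]
 [0.4257 0.1372 0.159 ]
 [0.4041 0.1052 0.159 ]
 [0.4584 0.1115 0.159 ]]
[[0.4044 0.1052 0.1581]
 [0.4054 0.1053 0.1576]
 [0.4171 0.1068 0.1286]] [[0.4263 0.1367 0.1581]
 [0.4264 0.1372 0.1577]
 [0.4262 0.1375 0.1581]]
```

carry_out:
  plan:
    - [[0.001,0,-0.015,0,0,0,0.5],[0.001,0,-0.03,0,0,0,0.5],[0.001,0,-0.045,0,0,0,0.5],[0.001,0,-0.058,0,0,0,0.5],[0.001,0,-0.064,0,0,0,0.5]]

```text
time_s: 11.17
eef_pos: [0.4356, 0.1053, 0.0243]
eef_rot: [-0.001, -0.055, 0.999, -0.0]
wrist_force: [-0.6, -0.5, -1.8]
opening: 0.714
grasp_force: 65.7
```

carry_out:
  plan:
    - [[0,0,-0.001,0,0,0,0.5],[0,0,-0.002,0,0,0,0.5],[0,0,-0.003,0,0,0,0.5],[0,0,-0.004,0,0,0,0.5],[0,0,-0.004,0,0,0,0.5]]

```text
time_s: 11.58
eef_pos: [0.437, 0.1065, 0.0223]
eef_rot: [0.001, -0.056, 0.998, -0.0]
wrist_force: [0.2, -0.5, -1.0]
opening: 0.718
grasp_force: 65.7
```

carry_out:
  plan:
    - [[0,0,-0.0005,0,0,0,0.5],[0,0,-0.001,0,0,0,0.5],[0,0,-0.0015,0,0,0,0.5],[0,0,-0.0015,0,0,0,0.5],[0,0,-0.0015,0,0,0,0.5]]

```text
time_s: 12.0
eef_pos: [0.4368, 0.1066, 0.0208]
eef_rot: [0.0, -0.056, 0.998, -0.0]
wrist_force: [-2.0, 0.4, 6.3]
opening: 0.714
grasp_force: 66.3
```

Contact with the stand. I'll release and rise.

carry_out:
  plan:
    - [[0,0,0,0,0,0,1],[0,0,0,0,0,0,1],[0,0,0,0,0,0,1],[0,0,0,0,0,0,1],[0,0,0,0,0,0,1]]

```text
time_s: 12.42
eef_pos: [0.4365, 0.1066, 0.0202]
eef_rot: [-0.0, -0.056, 0.998, 0.0]
wrist_force: [-0.8, -0.8, -0.4]
opening: 0.998
grasp_force: 0.0
```

carry_out:
  plan:
    - [[0,0,0.01,0,0,0,1],[0,0,0.04,0,0,0,1],[0,0,0.08,0,0,0,1],[0,0,0.12,0,0,0,1],[0,0,0.16,0,0,0,1]]

```text
time_s: 12.83
eef_pos: [0.4359, 0.1066, 0.1826]
eef_rot: [-0.0, -0.056, 0.998, 0.0]
wrist_force: [1.4, -0.3, 0.5]
opening: 1.003
grasp_force: 0.0
```

carry_out:
  plan:
    - [[0,0,0,0,0,0,1],[0,-0.035,0,0,0,0,1],[0,-0.07,0,0,0,0,1],[0,-0.1,0,0,0,0,1],[0,-0.1,0,0,0,0,1]]

```text
time_s: 13.25
eef_pos: [0.4369, 0.0025, 0.1811]
eef_rot: [0.001, -0.054, 0.999, -0.001]
wrist_force: [-0.3, 0.1, 0.5]
opening: 0.996
grasp_force: 0.0
```

```bash
python3 - <<'E'
from h import *
o=get_obs();print(o['eef_pos'],o['eef_rot'].round(3))
c=camera('wrist');print(bowl(c,.436,.107,zr=.089,R=.045)); run(c)
for b in blocks(c,20): print(b)
t=camera('scene');print(bowl(t,.436,.107,zr=.089,R=.045))
t=camera('top');print(bowl(t,.436,.107,zr=.089,R=.045))
for b in blocks(t,20): print('t',b)
E
```

```text
[0.43687685 0.00251019 0.18110496] [ 0.001 -0.054  0.999 -0.001]
(((435.41851806640625, 107.16521453857422), 32.05082321166992), array([nan, nan, nan]), np.int64(853))
rim ((490.2578125, 151.05551147460938), (309.416748046875, 361.42279052734375), 6.0040130615234375)
ledge ((547.28955078125, 56.13971710205078), (28.489927291870117, 124.66899108886719), 5.406589508056641)
hatch ((437.1161804199219, 11.527706146240234), (25.105365753173828, 129.14346313476562), 6.532861232757568) [0.26663454 0.28651034 0.29476516]
(587, -163, 33, 28, -80, (np.float64(131.0), np.float64(294.0)))
(601, -262, 53, 41, -75, (np.float64(56.0), np.float64(298.0)))
(435, -257, 52, 39, -80, (np.float64(46.0), np.float64(168.0)))
(((437.7708435058594, 112.81720733642578), 33.80397415161133), array([0.4313044 , 0.11033917, 0.08065742]), np.int64(100))
(((432.8009033203125, 103.2813491821289), 31.463048934936523), array([0.42474798, 0.11048975, 0.0768097 ]), np.int64(40))
t (436, -263, 48, 40, -80, (np.float64(357.0), np.float64(240.0)))
t (448, -392, 50, 41, -28, (np.float64(409.0), np.float64(232.0)))
t (562, -393, 51, 39, -49, (np.float64(404.0), np.float64(188.0)))
t (594, -157, 47, 40, -80, (np.float64(310.0), np.float64(180.0)))
t (604, -268, 49, 40, -74, (np.float64(354.0), np.float64(174.0)))
t (516, -655, 204, 37, 12, (np.float64(509.0), np.float64(204.0)))
```

The bowl sits centred: (435,107) against the stand's (436,108). Next I'll turn the tool about 87° and go above block1.

carry_out:
  plan:
    - [[0,-0.02,0.02,0,0,-0.1,1],[0.01,-0.04,0.02,0,0,-0.2,1],[0.03,-0.06,0.02,0,0,-0.3,1],[0.05,-0.08,0.02,0,0,-0.4,1],[0.06,-0.1,0.02,0,0,-0.5,1]]

```text
time_s: 13.82
eef_pos: [0.4984, -0.093, 0.2006]
eef_rot: [0.001, 0.195, 0.981, 0.0]
wrist_force: [0.2, 0.1, 0.3]
opening: 1.0
grasp_force: 0.0
```

carry_out:
  plan:
    - [[0.01,-0.01,0,0,0,-0.1,1],[0.02,-0.02,0,0,0,-0.2,1],[0.03,-0.03,0,0,0,-0.3,1],[0.04,-0.04,0,0,0,-0.4,1],[0.05,-0.05,0,0,0,-0.5,1]]

```text
time_s: 14.23
eef_pos: [0.5473, -0.1421, 0.2001]
eef_rot: [-0.0, 0.431, 0.902, 0.0]
wrist_force: [0.0, 0.4, 0.9]
opening: 1.004
grasp_force: 0.0
```

carry_out:
  plan:
    - [[0.01,0,0,0,0,-0.1,0.7],[0.02,0,0,0,0,-0.2,0.7],[0.035,-0.005,0,0,0,-0.3,0.7],[0.045,-0.008,0,0,0,-0.4,0.7],[0.045,-0.008,0,0,0,-0.51,0.7]]

```text
time_s: 14.65
eef_pos: [0.5934, -0.15, 0.2]
eef_rot: [0.0, 0.645, 0.764, 0.0]
wrist_force: [-0.4, 0.8, 0.3]
opening: 0.7
grasp_force: 0.0
```

```bash
cat >> h.py <<'E'
def st():
    o=get_obs();q=o['eef_rot'];a=np.degrees(2*np.arctan2(q[2],q[1]))-90
    print('eef',(o['eef_pos']*1000).round(1),'toolyaw',round((a+90)%180-90,1),'q6',o['q'][5].round(2),'open',round(o['opening'],3),'F',o['grasp_force'].__round__(1),o['wrist_force'].round(1))
E
python3 - <<'E'
from h import *
st()
c=camera('wrist');save('w6.png',c['pixels'])
for b in blocks(c,20): print(b)
run(c)
t=np.load('top0.npy',allow_pickle=True).item();P=cloud(t);m=(t['pixels'].max(2)<60)&(abs(P[...,1]+.19)<.06)&(P[...,0]<.85)&(P[...,0]>.55)&(P[...,2]>.015)
print('brush',np.nanmin(P[m],0),np.nanmax(P[m],0))
E
```

```text
eef [ 593.4 -150.   200. ] toolyaw 9.7 q6 -0.61 open 0.7 F 0.0 [-0.4  0.8  0.3]
(559, -380, 44, 37, 32, (np.float64(226.0), np.float64(349.0)))
(604, -264, 50, 40, -75, (np.float64(271.0), np.float64(279.0)))
(438, -259, 49, 42, -80, (np.float64(142.0), np.float64(255.0)))
(594, -155, 47, 39, -80, (np.float64(277.0), np.float64(196.0)))
(360, -42, 27, 7, -8, (np.float64(79.0), np.float64(59.0)))
rim ((508.52069091796875, -1.2875251770019531), (313.6124572753906, 53.810638427734375), 6.339889049530029)
ledge ((553.9691162109375, 10.985010147094727), (26.055461883544922, 37.35264587402344), 4.947118282318115)
stand [((360.79095458984375, -45.447601318359375), 0.5012127757072449)] 7 [ 0.48992963 -0.03019831  0.05380192]
brush [ 0.6412735  -0.23501512  0.01518317] [ 0.84352641 -0.17306591  0.03622075]
```

View pics/w6.png

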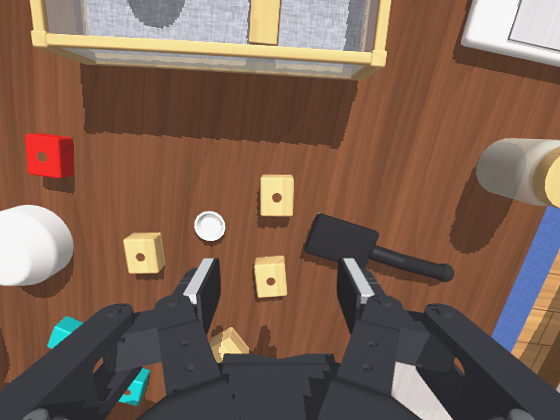

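Block1 is at (277,196), with the brush at (340,240) and the saucer at (210,226), both clear of the fingers. I'll pick it.

carry_out:
  plan:
    - [[0.001,-0.005,-0.04,0,0,0,0.7],[0.001,-0.005,-0.08,0,0,0,0.7],[0.001,-0.005,-0.12,0,0,0,0.7],[0.001,-0.005,-0.155,0,0,0,0.7],[0.001,-0.005,-0.18,0,0,0,0.7]]

```text
time_s: 15.12
eef_pos: [0.5905, -0.1538, 0.0165]
eef_rot: [-0.002, 0.642, 0.767, -0.0]
wrist_force: [-0.1, -0.1, -0.7]
opening: 0.703
grasp_force: 0.0
```

carry_out:
  plan:
    - [[0,0,-0.015,0,0,0,0.7],[0,0,-0.03,0,0,0,0.7],[0,0,-0.044,0,0,0,0.7],[0,0,-0.052,0,0,0,0.7],[0,0,-0.052,0,0,0,0.7]]

```text
time_s: 15.53
eef_pos: [0.5911, -0.1549, -0.0337]
eef_rot: [-0.002, 0.643, 0.766, -0.0]
wrist_force: [-0.5, -0.1, 0.0]
opening: 0.697
grasp_force: 0.0
```

carry_out:
  plan:
    - [[0,0,0,0,0,0,0.2],[0,0,0,0,0,0,0.2],[0,0,0,0,0,0,0.2],[0,0,0,0,0,0,0.2],[0,0,0,0,0,0,0.2]]

```text
time_s: 15.95
eef_pos: [0.5934, -0.1569, -0.0306]
eef_rot: [0.001, 0.644, 0.765, 0.0]
wrist_force: [-0.0, 0.4, 3.4]
opening: 0.462
grasp_force: 60.7
```

```bash
python3 - <<'E'
from h import *
st();tips(camera('wrist'))
E
```

```text
eef [ 593.4 -156.9  -30.6] toolyaw 9.9 q6 -0.62 open 0.462 F 60.7 [-0.   0.4  3.4]
-60 125 [-11. -28. -60.] [ 12.  33. -52.]
-50 23 [  7. -30. -50.] [  8.  33. -41.]
```

carry_out:
  plan:
    - [[0,0,0.015,0,0,0,0.2],[0,0,0.04,0,0,0,0.2],[0,0,0.07,0,0,0,0.2],[0,0,0.1,0,0,0,0.2],[0,0,0.125,0,0,0,0.2]]

```text
time_s: 16.42
eef_pos: [0.5927, -0.1566, 0.0954]
eef_rot: [0.001, 0.644, 0.765, 0.0]
wrist_force: [0.9, -0.0, -0.4]
opening: 0.459
grasp_force: 60.3
```

carry_out:
  plan:
    - [[-0.003,0.02,0,0,0,-0.02,0.2],[-0.008,0.05,0,0,0,-0.04,0.2],[-0.013,0.085,0,0,0,-0.06,0.2],[-0.018,0.12,0,0,0,-0.089,0.2],[-0.023,0.155,0,0,0,-0.089,0.2]]

```text
time_s: 16.83
eef_pos: [0.5689, -0.0002, 0.0933]
eef_rot: [0.0, 0.678, 0.735, 0.0]
wrist_force: [0.4, -0.2, 0.0]
opening: 0.455
grasp_force: 66.0
```

carry_out:
  plan:
    - [[-0.005,0.035,0,0,0,0,0.2],[-0.01,0.07,0,0,0,0,0.2],[-0.016,0.105,0,0,0,0,0.2],[-0.021,0.14,0,0,0,0,0.2],[-0.026,0.17,0,0,0,0,0.2]]

```text
time_s: 17.25
eef_pos: [0.5427, 0.1707, 0.0934]
eef_rot: [-0.0, 0.677, 0.736, 0.0]
wrist_force: [-0.3, -0.7, -1.1]
opening: 0.451
grasp_force: 66.0
```

carry_out:
  plan:
    - [[-0.003,0.025,0,0,0,0,0.2],[-0.007,0.05,0,0,0,0,0.2],[-0.011,0.075,0,0,0,0,0.2],[-0.011,0.075,0,0,0,0,0.2],[-0.011,0.075,0,0,0,0,0.2]]

```text
time_s: 17.67
eef_pos: [0.5319, 0.2446, 0.0932]
eef_rot: [0.0, 0.676, 0.737, -0.0]
wrist_force: [-0.2, -1.1, -0.6]
opening: 0.455
grasp_force: 66.0
```

```bash
python3 - <<'E'
from h import *
st();c=camera('wrist');save('w7.png',c['pixels']);run(c)
E
```

```text
eef [531.9 244.6  93.2] toolyaw 4.9 q6 0.14 open 0.455 F 66.0 [-0.2 -1.1 -0.6]
rim ((482.3472900390625, 235.0640869140625), (309.49310302734375, 283.3435974121094), 6.2270097732543945)
ledge ((532.9728393554688, 262.2359619140625), (25.199548721313477, 22.85481834411621), 4.95404052734375)
hatch ((531.0781860351562, 292.58758544921875), (99.21803283691406, 111.70590209960938), 82.21761322021484) [0.16534418 0.16601765 0.19036264]
```

View pics/w7.png

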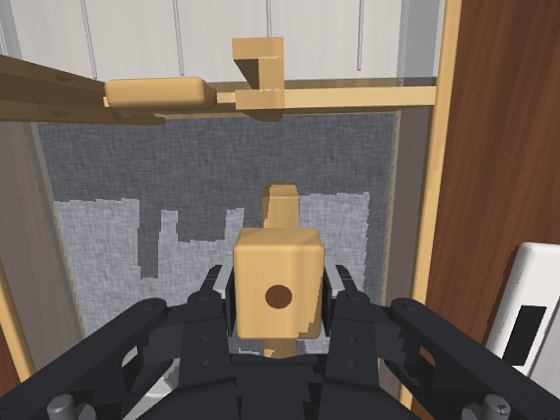

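The block is held level, its hole at (278,296), above the ledge's end at (282,200). I'll lower it.

carry_out:
  plan:
    - [[0.001,-0.001,-0.012,0,0,0,0.2],[0.002,-0.002,-0.024,0,0,0,0.2],[0.002,-0.002,-0.036,0,0,0,0.2],[0.002,-0.002,-0.044,0,0,0,0.2],[0.002,-0.002,-0.049,0,0,0,0.2]]

```text
time_s: 18.13
eef_pos: [0.5332, 0.2405, 0.0417]
eef_rot: [-0.001, 0.678, 0.735, -0.001]
wrist_force: [-0.1, -0.2, 0.1]
opening: 0.455
grasp_force: 66.0
```

carry_out:
  plan:
    - [[0,0,-0.001,0,0,0,0.2],[0,0,-0.002,0,0,0,0.2],[0,0,-0.003,0,0,0,0.2],[0,0,-0.004,0,0,0,0.2],[0,0,-0.0045,0,0,0,0.2]]

```text
time_s: 18.55
eef_pos: [0.5349, 0.2417, 0.0402]
eef_rot: [0.0, 0.677, 0.736, 0.0]
wrist_force: [-0.6, 0.1, -1.0]
opening: 0.457
grasp_force: 66.0
```

```bash
python3 - <<'E'
from h import *
st()
E
```

```text
eef [534.9 241.7  40.2] toolyaw 4.8 q6 0.14 open 0.457 F 66.0 [-0.6  0.1 -1. ]
```

Go down until contact, then release with a partial opening and rise.

carry_out:
  plan:
    - [[0,0,-0.0005,0,0,0,0.2],[0,0,-0.001,0,0,0,0.2],[0,0,-0.0015,0,0,0,0.2],[0,0,-0.0015,0,0,0,0.2],[0,0,-0.0015,0,0,0,0.2]]

```text
time_s: 18.97
eef_pos: [0.5348, 0.2417, 0.0394]
eef_rot: [0.0, 0.677, 0.736, 0.0]
wrist_force: [-3.3, -1.0, 7.9]
opening: 0.457
grasp_force: 67.3
```

carry_out:
  plan:
    - [[0,0,0,0,0,0,0.7],[0,0,0,0,0,0,0.7],[0,0,0,0,0,0,0.7],[0,0,0,0,0,0,0.7],[0,0,0,0,0,0,0.7]]

```text
time_s: 19.38
eef_pos: [0.5344, 0.2416, 0.0381]
eef_rot: [-0.0, 0.677, 0.736, -0.0]
wrist_force: [-1.6, 0.2, -0.3]
opening: 0.705
grasp_force: 0.0
```

carry_out:
  plan:
    - [[0,0,0.01,0,0,0,0.7],[0,0,0.03,0,0,0,0.7],[0,0,0.07,0,0,0,0.7],[0,0,0.11,0,0,0,0.7],[0,0,0.15,0,0,0,0.7]]

```text
time_s: 19.8
eef_pos: [0.534, 0.2415, 0.1903]
eef_rot: [-0.0, 0.677, 0.736, -0.0]
wrist_force: [0.5, 0.7, 0.0]
opening: 0.703
grasp_force: 0.0
```

carry_out:
  plan:
    - [[0,-0.03,0,0,0,0,0.7],[0,-0.065,0,0,0,0,0.7],[0,-0.1,0,0,0,0,0.7],[0,-0.135,0,0,0,0,0.7],[0,-0.17,0,0,0,0,0.7]]

```text
time_s: 20.22
eef_pos: [0.5343, 0.0703, 0.1893]
eef_rot: [0.0, 0.677, 0.736, 0.0]
wrist_force: [1.1, 0.2, -0.8]
opening: 0.697
grasp_force: 0.0
```

```bash
cat >> h.py <<'E'
def placed(c):
    P=cloud(c);hsv=cv2.cvtColor(c['pixels'],cv2.COLOR_RGB2HSV);pale=cv2.inRange(hsv,(12,60,90),(30,255,255))
    C=np.array([.5425,.1331]);a=np.radians(4.75);R=np.array([[np.cos(a),np.sin(a)],[-np.sin(a),np.cos(a)]])
    L=(P[...,:2]-C)@R.T
    m=(pale>0)&(abs(P[...,2]-.098)<.006)&(abs(L[...,0])<.045)&(abs(L[...,1])<.17)
    m=cv2.morphologyEx(m.astype(np.uint8),cv2.MORPH_OPEN,np.ones((3,3)))
    for k in cv2.findContours(m,0,1)[0]:
        if cv2.contourArea(k)<40: continue
        w=((onz(c,k.reshape(-1,2),.098)[:,:2]-C)@R.T*1000).astype(np.float32);print('placed (ledge frame)',cv2.minAreaRect(w))
E
python3 - <<'E'
from h import *
st();c=camera('wrist');placed(c);run(c);t=camera('top');placed(t)
for b in blocks(t,20)[:6]: print(b)
E
```

```text
eef [534.3  70.3 189.3] toolyaw 4.8 q6 -0.17 open 0.697 F 0.0 [ 1.1  0.2 -0.8]
placed (ledge frame) ((2.399608612060547, 95.69795227050781), (38.96305847167969, 22.278804779052734), 0.1727365106344223)
rim ((496.5720520019531, 110.03863525390625), (312.6846923828125, 275.86651611328125), 6.159844875335693)
ledge ((545.9696655273438, 107.3340072631836), (25.107803344726562, 224.20265197753906), 4.8594865798950195)
hatch ((546.7093505859375, 75.28242492675781), (109.79307556152344, 13.87801742553711), 7.547763824462891) [0.25783382 0.30567861 0.30575156]
placed (ledge frame) ((13.703588485717773, 104.664306640625), (43.640132904052734, 19.316560745239258), 82.31278991699219)
(436, -262, 48, 40, -80, (np.float64(357.0), np.float64(240.0)))
(448, -392, 50, 40, -28, (np.float64(409.0), np.float64(232.0)))
(562, -394, 52, 39, -49, (np.float64(404.0), np.float64(188.0)))
(604, -268, 48, 41, -75, (np.float64(354.0), np.float64(174.0)))
(516, -655, 204, 36, 12, (np.float64(509.0), np.float64(204.0)))
```

Block1 lies flat, about 1 mm off the ledge's centre line. Next is block2, at (604,-268).

carry_out:
  plan:
    - [[0.007,-0.034,0,0,0,0.02,0.65],[0.014,-0.068,0,0,0,0.04,0.65],[0.021,-0.102,0,0,0,0.06,0.65],[0.028,-0.136,0,0,0,0.08,0.65],[0.035,-0.17,0,0,0,0.1,0.65]]

```text
time_s: 20.73
eef_pos: [0.5699, -0.0993, 0.1891]
eef_rot: [0.0, 0.639, 0.769, 0.0]
wrist_force: [0.7, -0.4, -0.4]
opening: 0.651
grasp_force: 0.0
```

carry_out:
  plan:
    - [[0.007,-0.034,0,0,0,0.02,0.65],[0.014,-0.068,0,0,0,0.04,0.65],[0.021,-0.102,0,0,0,0.06,0.65],[0.028,-0.136,0,0,0,0.078,0.65],[0.034,-0.167,0,0,0,0.078,0.65]]

```text
time_s: 21.15
eef_pos: [0.6041, -0.2668, 0.1889]
eef_rot: [0.0, 0.609, 0.793, 0.0]
wrist_force: [1.1, 0.0, -0.6]
opening: 0.649
grasp_force: 0.0
```

carry_out:
  plan:
    - [[0,0,0,0,0,0,0.65],[0,0,0,0,0,0,0.65],[0,0,0,0,0,0,0.65],[0,0,0,0,0,0,0.65],[0,0,0,0,0,0,0.65]]

```text
time_s: 21.57
eef_pos: [0.6037, -0.2638, 0.1886]
eef_rot: [-0.0, 0.608, 0.794, 0.0]
wrist_force: [-0.8, -0.3, 0.4]
opening: 0.65
grasp_force: 0.0
```

```bash
python3 - <<'E'
from h import *
st();c=camera('wrist')
for b in blocks(c,20)[:6]: print(b)
E
```

```text
eef [ 603.7 -263.8  188.6] toolyaw 15.1 q6 -0.85 open 0.65 F 0.0 [-0.8 -0.3  0.4]
(469, -648, 43, 10, 16, (np.float64(124.0), np.float64(417.0)))
(579, -386, 55, 22, -78, (np.float64(230.0), np.float64(282.0)))
(450, -389, 48, 42, -28, (np.float64(131.0), np.float64(258.0)))
(604, -266, 47, 39, -75, (np.float64(277.0), np.float64(196.0)))
(438, -260, 48, 42, -79, (np.float64(134.0), np.float64(153.0)))
```

carry_out:
  plan:
    - [[0,-0.002,-0.04,0,0,0,0.65],[0,-0.002,-0.08,0,0,0,0.65],[0,-0.002,-0.12,0,0,0,0.65],[0,-0.002,-0.15,0,0,0,0.65],[0,-0.002,-0.175,0,0,0,0.65]]

```text
time_s: 22.03
eef_pos: [0.6022, -0.2655, 0.0104]
eef_rot: [-0.002, 0.609, 0.793, -0.0]
wrist_force: [-0.6, 0.2, 0.4]
opening: 0.648
grasp_force: 0.0
```

carry_out:
  plan:
    - [[0,0,-0.015,0,0,0,0.65],[0,0,-0.03,0,0,0,0.65],[0,0,-0.04,0,0,0,0.65],[0,0,-0.045,0,0,0,0.65],[0,0,-0.045,0,0,0,0.65]]

```text
time_s: 22.45
eef_pos: [0.6035, -0.2673, -0.032]
eef_rot: [-0.0, 0.609, 0.793, -0.0]
wrist_force: [-0.8, 0.6, 0.9]
opening: 0.651
grasp_force: 0.0
```

carry_out:
  plan:
    - [[0,0,0,0,0,0,0.2],[0,0,0,0,0,0,0.2],[0,0,0,0,0,0,0.2],[0,0,0,0,0,0,0.2],[0,0,0,0,0,0,0.2]]

```text
time_s: 22.87
eef_pos: [0.6046, -0.2682, -0.0301]
eef_rot: [0.001, 0.609, 0.793, 0.0]
wrist_force: [-0.5, -0.8, 6.6]
opening: 0.454
grasp_force: 61.8
```

```bash
python3 - <<'E'
from h import *
st()
E
```

```text
eef [ 604.6 -268.2  -30.1] toolyaw 15.0 q6 -0.86 open 0.454 F 61.8 [-0.5 -0.8  6.6]
```

carry_out:
  plan:
    - [[0,0,0.015,0,0,0,0.2],[0,0,0.04,0,0,0,0.2],[0,0,0.07,0,0,0,0.2],[0,0,0.1,0,0,0,0.2],[0,0,0.125,0,0,0,0.2]]

```text
time_s: 23.28
eef_pos: [0.6038, -0.2676, 0.0963]
eef_rot: [0.001, 0.609, 0.793, 0.0]
wrist_force: [0.2, -0.2, -0.0]
opening: 0.455
grasp_force: 61.2
```

carry_out:
  plan:
    - [[-0.003,0.025,0,0,0,-0.04,0.2],[-0.008,0.055,0,0,0,-0.08,0.2],[-0.013,0.09,0,0,0,-0.12,0.2],[-0.018,0.125,0,0,0,-0.179,0.2],[-0.023,0.16,0,0,0,-0.179,0.2]]

```text
time_s: 23.7
eef_pos: [0.5799, -0.1061, 0.0942]
eef_rot: [0.0, 0.679, 0.734, 0.0]
wrist_force: [0.1, -0.3, -0.4]
opening: 0.454
grasp_force: 61.2
```

carry_out:
  plan:
    - [[-0.005,0.035,0,0,0,0,0.2],[-0.01,0.07,0,0,0,0,0.2],[-0.015,0.105,0,0,0,0,0.2],[-0.02,0.14,0,0,0,0,0.2],[-0.025,0.175,0,0,0,0,0.2]]

```text
time_s: 24.12
eef_pos: [0.5549, 0.0692, 0.0943]
eef_rot: [0.0, 0.678, 0.735, 0.0]
wrist_force: [0.8, -0.2, -0.3]
opening: 0.454
grasp_force: 61.2
```

carry_out:
  plan:
    - [[-0.005,0.035,0,0,0,0,0.2],[-0.01,0.07,0,0,0,0,0.2],[-0.015,0.1,0,0,0,0,0.2],[-0.018,0.12,0,0,0,0,0.2],[-0.018,0.12,0,0,0,0,0.2]]

```text
time_s: 24.53
eef_pos: [0.5362, 0.1914, 0.0941]
eef_rot: [-0.0, 0.676, 0.737, 0.0]
wrist_force: [-1.2, -0.6, 0.5]
opening: 0.457
grasp_force: 61.2
```

```bash
python3 - <<'E'
from h import *
st();c=camera('wrist');placed(c);run(c);P=cloud(c)
m=(cv2.inRange(cv2.cvtColor(c['pixels'],cv2.COLOR_RGB2HSV),(12,60,90),(30,255,255))>0)&(abs(P[...,2]-.152)<.008)
print('held',cv2.minAreaRect((P[m][:,:2]*1000).astype(np.float32)),np.median(P[m][:,2]))
E
```

```text
eef [536.2 191.4  94.1] toolyaw 4.9 q6 0.05 open 0.457 F 61.2 [-1.2 -0.6  0.5]
placed (ledge frame) ((2.5869827270507812, 109.99486541748047), (38.985755920410156, 46.490928649902344), 0.21892735362052917)
rim ((490.13482666015625, 185.4886932373047), (311.3446044921875, 285.3094787597656), 4.735612869262695)
ledge ((537.6296997070312, 205.39364624023438), (25.274181365966797, 13.038378715515137), 4.9688520431518555)
hatch ((531.7532348632812, 191.2628936767578), (114.70623016357422, 24.85526466369629), 5.104504585266113) [0.19121222 0.21545637 0.21641653]
held ((537.3508911132812, 193.37294006347656), (39.84546661376953, 48.34362030029297), 4.907110214233398) 0.15173724230340135
```

carry_out:
  plan:
    - [[0,-0.001,-0.012,0,0,0,0.2],[0,-0.002,-0.024,0,0,0,0.2],[0,-0.002,-0.036,0,0,0,0.2],[0,-0.002,-0.044,0,0,0,0.2],[0,-0.002,-0.05,0,0,0,0.2]]

```text
time_s: 25.0
eef_pos: [0.5364, 0.1844, 0.041]
eef_rot: [-0.001, 0.678, 0.735, -0.001]
wrist_force: [-0.4, 0.9, -0.5]
opening: 0.459
grasp_force: 61.2
```

carry_out:
  plan:
    - [[0,0,-0.001,0,0,0,0.2],[0,0,-0.002,0,0,0,0.2],[0,0,-0.003,0,0,0,0.2],[0,0,-0.004,0,0,0,0.2],[0,0,-0.0055,0,0,0,0.2]]

```text
time_s: 25.42
eef_pos: [0.538, 0.1856, 0.0398]
eef_rot: [0.0, 0.677, 0.736, 0.0]
wrist_force: [-11.2, -3.1, 25.2]
opening: 0.461
grasp_force: 64.5
```

carry_out:
  plan:
    - [[0,0,0,0,0,0,0.2],[0,0,0,0,0,0,0.2],[0,0,-0.0005,0,0,0,0.2],[0,0,-0.001,0,0,0,0.2],[0,0,-0.001,0,0,0,0.2]]

```text
time_s: 25.83
eef_pos: [0.5381, 0.1856, 0.0399]
eef_rot: [0.001, 0.677, 0.736, 0.0]
wrist_force: [-8.9, -2.6, 19.7]
opening: 0.458
grasp_force: 63.9
```

carry_out:
  plan:
    - [[0,0,0.001,0,0,0,0.7],[0,0,0.001,0,0,0,0.7],[0,0,0.001,0,0,0,0.7],[0,0,0.001,0,0,0,0.7],[0,0,0.001,0,0,0,0.7]]

```text
time_s: 26.25
eef_pos: [0.5374, 0.1856, 0.0375]
eef_rot: [-0.0, 0.678, 0.736, -0.0]
wrist_force: [0.5, 0.3, 0.7]
opening: 0.701
grasp_force: 0.0
```

carry_out:
  plan:
    - [[0,0,0.01,0,0,0,0.7],[0,0,0.03,0,0,0,0.7],[0,0,0.07,0,0,0,0.7],[0,0,0.11,0,0,0,0.7],[0,0,0.15,0,0,0,0.7]]

```text
time_s: 26.67
eef_pos: [0.5369, 0.1855, 0.1897]
eef_rot: [-0.0, 0.678, 0.736, -0.0]
wrist_force: [1.1, 0.9, 0.2]
opening: 0.7
grasp_force: 0.0
```

carry_out:
  plan:
    - [[-0.007,-0.03,0,0,0,0.02,0.7],[-0.014,-0.06,0,0,0,0.04,0.7],[-0.021,-0.09,0,0,0,0.06,0.7],[-0.028,-0.12,0,0,0,0.08,0.7],[-0.034,-0.15,0,0,0,0.092,0.7]]

```text
time_s: 27.08
eef_pos: [0.503, 0.0345, 0.1886]
eef_rot: [0.0, 0.642, 0.766, 0.0]
wrist_force: [-0.2, -0.1, -0.2]
opening: 0.702
grasp_force: 0.0
```

```bash
python3 - <<'E'
from h import *
st();c=camera('wrist');placed(c);run(c)
E
```

```text
eef [503.   34.5 188.6] toolyaw 10.1 q6 -0.34 open 0.702 F 0.0 [-0.2 -0.1 -0.2]
placed (ledge frame) ((0.41549110412597656, 53.05415344238281), (39.68486785888672, 48.5020751953125), 0.33047497272491455)
rim ((497.078125, 95.29307556152344), (312.6444396972656, 247.2305145263672), 6.741744041442871)
ledge ((547.4046630859375, 79.44098663330078), (26.437110900878906, 170.198974609375), 4.9461822509765625)
stand [((463.8561706542969, 94.98143005371094), 9.999999747378752e-05)] 1 [0.46440806 0.09517917 0.06108066]
hatch ((507.4387512207031, 46.469993591308594), (73.30030059814453, 4.413120746612549), 7.297321319580078) [0.22879401 0.23356718 0.2382799 ]
```

carry_out:
  plan:
    - [[-0.007,-0.03,0,0,0,0,0.7],[-0.014,-0.06,0,0,0,0,0.7],[-0.021,-0.09,0,0,0,0,0.7],[-0.028,-0.12,0,0,0,0,0.7],[-0.034,-0.15,0,0,0,0,0.7]]

```text
time_s: 27.55
eef_pos: [0.4691, -0.1156, 0.1885]
eef_rot: [0.0, 0.643, 0.766, 0.0]
wrist_force: [-0.1, 0.5, -0.0]
opening: 0.7
grasp_force: 0.0
```

carry_out:
  plan:
    - [[-0.007,-0.03,0,0,0,0,0.7],[-0.014,-0.06,0,0,0,0,0.7],[-0.021,-0.09,0,0,0,0,0.7],[-0.028,-0.12,0,0,0,0,0.7],[-0.034,-0.147,0,0,0,0,0.7]]

```text
time_s: 27.97
eef_pos: [0.435, -0.2631, 0.1885]
eef_rot: [0.0, 0.643, 0.766, -0.0]
wrist_force: [0.9, 0.1, -0.3]
opening: 0.698
grasp_force: 0.0
```

```bash
python3 - <<'E'
from h import *
st();c=camera('wrist')
for b in blocks(c,20)[:6]: print(b)
E
```

```text
eef [ 435.  -263.1  188.5] toolyaw 9.9 q6 -0.95 open 0.698 F 0.0 [ 0.9  0.1 -0.3]
(448, -389, 49, 42, -28, (np.float64(270.0), np.float64(291.0)))
(436, -260, 48, 39, -80, (np.float64(278.0), np.float64(192.0)))
```

carry_out:
  plan:
    - [[0.001,0.002,-0.04,0,0,0,0.7],[0.001,0.002,-0.08,0,0,0,0.7],[0.001,0.002,-0.12,0,0,0,0.7],[0.001,0.002,-0.15,0,0,0,0.7],[0.001,0.002,-0.175,0,0,0,0.7]]

```text
time_s: 28.43
eef_pos: [0.4356, -0.2582, 0.0106]
eef_rot: [-0.001, 0.643, 0.766, 0.0]
wrist_force: [0.7, -0.0, -1.0]
opening: 0.697
grasp_force: 0.0
```

carry_out:
  plan:
    - [[0,0,-0.015,0,0,0,0.7],[0,0,-0.03,0,0,0,0.7],[0,0,-0.04,0,0,0,0.7],[0,0,-0.045,0,0,0,0.7],[0,0,-0.045,0,0,0,0.7]]

```text
time_s: 28.85
eef_pos: [0.4362, -0.2589, -0.0328]
eef_rot: [-0.001, 0.643, 0.766, 0.0]
wrist_force: [0.3, 0.5, -0.7]
opening: 0.7
grasp_force: 0.0
```

carry_out:
  plan:
    - [[0,0,0,0,0,0,0.2],[0,0,0,0,0,0,0.2],[0,0,0,0,0,0,0.2],[0,0,0,0,0,0,0.2],[0,0,0,0,0,0,0.2]]

```text
time_s: 29.27
eef_pos: [0.4374, -0.2602, -0.031]
eef_rot: [0.001, 0.643, 0.766, -0.0]
wrist_force: [-0.4, 1.1, 7.1]
opening: 0.457
grasp_force: 61.8
```

carry_out:
  plan:
    - [[0,0,0.015,0,0,0,0.2],[0,0,0.04,0,0,0,0.2],[0,0,0.07,0,0,0,0.2],[0,0,0.1,0,0,0,0.2],[0,0,0.125,0,0,0,0.2]]

```text
time_s: 29.68
eef_pos: [0.4367, -0.2596, 0.0949]
eef_rot: [0.001, 0.643, 0.766, -0.0]
wrist_force: [0.5, 0.3, 0.2]
opening: 0.457
grasp_force: 60.9
```

carry_out:
  plan:
    - [[0.008,0.025,0,0,0,-0.03,0.2],[0.016,0.05,0,0,0,-0.06,0.2],[0.024,0.08,0,0,0,-0.09,0.2],[0.032,0.11,0,0,0,-0.09,0.2],[0.04,0.14,0,0,0,-0.09,0.2]]

```text
time_s: 30.1
eef_pos: [0.4766, -0.1182, 0.0931]
eef_rot: [0.0, 0.677, 0.736, 0.0]
wrist_force: [0.9, 0.4, -1.4]
opening: 0.458
grasp_force: 60.9
```

carry_out:
  plan:
    - [[0.008,0.03,0,0,0,0,0.2],[0.016,0.06,0,0,0,0,0.2],[0.024,0.09,0,0,0,0,0.2],[0.032,0.12,0,0,0,0,0.2],[0.04,0.15,0,0,0,0,0.2]]

```text
time_s: 30.52
eef_pos: [0.5166, 0.0322, 0.093]
eef_rot: [0.0, 0.677, 0.736, 0.0]
wrist_force: [1.2, -0.3, 0.4]
opening: 0.459
grasp_force: 60.9
```

carry_out:
  plan:
    - [[0.007,0.03,0,0,0,0,0.2],[0.015,0.06,0,0,0,0,0.2],[0.022,0.09,0,0,0,0,0.2],[0.025,0.104,0,0,0,0,0.2],[0.025,0.104,0,0,0,0,0.2]]

```text
time_s: 30.93
eef_pos: [0.5416, 0.1376, 0.0929]
eef_rot: [-0.0, 0.676, 0.737, 0.0]
wrist_force: [0.0, -0.6, -1.0]
opening: 0.461
grasp_force: 60.9
```

```bash
cat >> h.py <<'E'
def held(c,z=.152):
    P=cloud(c);m=(cv2.inRange(cv2.cvtColor(c['pixels'],cv2.COLOR_RGB2HSV),(12,60,90),(30,255,255))>0)&(abs(P[...,2]-z)<.008)
    e=get_obs()['eef_pos'];m&=np.hypot(P[...,0]-e[0],P[...,1]-e[1])<.06
    r=cv2.minAreaRect((P[m][:,:2]*1000).astype(np.float32));d=np.array(r[0])-[542.5,133.1];a=np.radians(4.75)
    print('held',r,np.median(P[m][:,2]),'ledge frame',d[0]*np.cos(a)+d[1]*np.sin(a),-d[0]*np.sin(a)+d[1]*np.cos(a))
E
python3 - <<'E'
from h import *
st();c=camera('wrist');placed(c);run(c);held(c)
E
```

```text
eef [541.6 137.6  92.9] toolyaw 5.0 q6 -0.05 open 0.461 F 60.9 [ 0.  -0.6 -1. ]
placed (ledge frame) ((1.34417724609375, 54.603759765625), (39.06010818481445, 46.92890548706055), 0.2948802411556244)
placed (ledge frame) ((2.507516860961914, 108.92497253417969), (38.91777038574219, 46.24967956542969), 0.11509375274181366)
rim ((494.3441467285156, 124.92674255371094), (312.9938659667969, 286.7166748046875), 7.03856897354126)
ledge ((542.4248046875, 148.56759643554688), (25.05007553100586, 15.252971649169922), 5.042316913604736)
hatch ((537.2330322265625, 137.64959716796875), (115.2719497680664, 25.01474380493164), 5.529471397399902) [0.19313435 0.21495132 0.21584728]
held ((542.9384765625, 136.80355834960938), (39.639747619628906, 48.48146438598633), 4.674879550933838) 0.151362633782606 ledge frame 0.7436556441893143 3.6545290295315143
```

carry_out:
  plan:
    - [[0,-0.001,-0.012,0,0,0,0.2],[0,-0.001,-0.024,0,0,0,0.2],[0,-0.001,-0.036,0,0,0,0.2],[0,-0.001,-0.044,0,0,0,0.2],[0,-0.001,-0.05,0,0,0,0.2]]

```text
time_s: 31.4
eef_pos: [0.5402, 0.1327, 0.0406]
eef_rot: [-0.001, 0.677, 0.736, -0.001]
wrist_force: [0.9, -0.1, -0.6]
opening: 0.458
grasp_force: 60.9
```

carry_out:
  plan:
    - [[0,0,-0.001,0,0,0,0.2],[0,0,-0.002,0,0,0,0.2],[0,0,-0.003,0,0,0,0.2],[0,0,-0.0045,0,0,0,0.2],[0,0,-0.0045,0,0,0,0.2]]

```text
time_s: 31.82
eef_pos: [0.5422, 0.1336, 0.039]
eef_rot: [0.001, 0.677, 0.736, 0.0]
wrist_force: [-0.0, 0.9, 1.1]
opening: 0.457
grasp_force: 61.2
```

```bash
python3 - <<'E'
from h import *
st();placed(camera('wrist'))
E
```

```text
eef [542.2 133.6  39. ] toolyaw 4.8 q6 -0.05 open 0.457 F 61.2 [-0.   0.9  1.1]
placed (ledge frame) ((0.9933624267578125, 1.504068374633789), (38.52753448486328, 47.85108184814453), 0.04402991384267807)
placed (ledge frame) ((1.326253890991211, 54.820213317871094), (38.683650970458984, 46.62651443481445), 0.4492621123790741)
placed (ledge frame) ((2.5986289978027344, 100.001220703125), (38.726600646972656, 28.81606674194336), 0.13338515162467957)
```

carry_out:
  plan:
    - [[0,0,-0.0005,0,0,0,0.2],[0,0,-0.001,0,0,0,0.2],[0,0,-0.001,0,0,0,0.7],[0,0,0,0,0,0,0.7],[0,0,0,0,0,0,0.7]]

```text
time_s: 32.28
eef_pos: [0.5417, 0.1336, 0.0385]
eef_rot: [0.0, 0.677, 0.736, 0.0]
wrist_force: [0.9, 0.8, 0.7]
opening: 0.702
grasp_force: 0.0
```

carry_out:
  plan:
    - [[0,0,0,0,0,0,0.7],[0,0,0,0,0,0,0.7],[0,0,0.03,0,0,0,0.7],[0,0,0.07,0,0,0,0.7],[0,0,0.11,0,0,0,0.7]]

```text
time_s: 32.7
eef_pos: [0.54, 0.1335, 0.1481]
eef_rot: [-0.001, 0.677, 0.736, -0.001]
wrist_force: [1.6, 0.7, 0.1]
opening: 0.699
grasp_force: 0.0
```

carry_out:
  plan:
    - [[-0.007,-0.035,0.04,0,0,-0.04,0.75],[-0.014,-0.07,0.04,0,0,-0.08,0.75],[-0.021,-0.105,0.04,0,0,-0.12,0.75],[-0.028,-0.14,0.04,0,0,-0.16,0.75],[-0.034,-0.175,0.04,0,0,-0.2,0.75]]

```text
time_s: 33.12
eef_pos: [0.507, -0.0428, 0.1888]
eef_rot: [0.0, 0.747, 0.664, 0.0]
wrist_force: [0.7, -0.1, -0.6]
opening: 0.746
grasp_force: 0.0
```

```bash
python3 - <<'E'
from h import *
st();placed(camera('wrist'))
t=camera('top')
for b in blocks(t,20)[:4]: print(b)
E
```

```text
eef [507.  -42.8 188.8] toolyaw -6.7 q6 -0.2 open 0.746 F 0.0 [ 0.7 -0.1 -0.6]
placed (ledge frame) ((-0.31586265563964844, -19.387287139892578), (17.9816951751709, 40.619747161865234), 78.65478515625)
(448, -392, 50, 40, -29, (np.float64(409.0), np.float64(232.0)))
(563, -394, 50, 39, -49, (np.float64(404.0), np.float64(188.0)))
(516, -656, 204, 36, 12, (np.float64(509.0), np.float64(204.0)))
```

carry_out:
  plan:
    - [[-0.007,-0.035,0,0,0,-0.04,0.75],[-0.014,-0.07,0,0,0,-0.08,0.75],[-0.021,-0.105,0,0,0,-0.12,0.75],[-0.028,-0.14,0,0,0,-0.16,0.75],[-0.034,-0.175,0,0,0,-0.2,0.75]]

```text
time_s: 33.63
eef_pos: [0.4732, -0.2172, 0.1882]
eef_rot: [-0.0, 0.81, 0.587, 0.0]
wrist_force: [1.2, -0.3, -0.0]
opening: 0.752
grasp_force: 0.0
```

carry_out:
  plan:
    - [[-0.007,-0.035,0,0,0,-0.04,0.75],[-0.014,-0.07,0,0,0,-0.08,0.75],[-0.021,-0.105,0,0,0,-0.12,0.75],[-0.026,-0.14,0,0,0,-0.16,0.75],[-0.026,-0.173,0,0,0,-0.172,0.75]]

```text
time_s: 34.05
eef_pos: [0.4469, -0.3907, 0.188]
eef_rot: [-0.0, 0.858, 0.514, -0.0]
wrist_force: [0.3, 0.4, -0.2]
opening: 0.753
grasp_force: 0.0
```

```bash
python3 - <<'E'
from h import *
st();c=camera('wrist')
for b in blocks(c,20)[:6]: print(b)
E
```

```text
eef [ 446.9 -390.7  188. ] toolyaw -28.1 q6 -0.43 open 0.753 F 0.0 [ 0.3  0.4 -0.2]
(604, -648, 35, 24, -68, (np.float64(476.0), np.float64(310.0)))
(449, -391, 47, 40, -28, (np.float64(279.0), np.float64(194.0)))
(561, -393, 48, 39, -48, (np.float64(370.0), np.float64(148.0)))
```

carry_out:
  plan:
    - [[0.002,0,-0.04,0,0,0,0.75],[0.002,0,-0.08,0,0,0,0.75],[0.002,0,-0.12,0,0,0,0.75],[0.002,0,-0.15,0,0,0,0.75],[0.002,0,-0.175,0,0,0,0.75]]

```text
time_s: 34.52
eef_pos: [0.4488, -0.3872, 0.0099]
eef_rot: [-0.002, 0.857, 0.516, -0.0]
wrist_force: [0.7, -0.3, -0.3]
opening: 0.755
grasp_force: 0.0
```

carry_out:
  plan:
    - [[0,0,-0.015,0,0,0,0.75],[0,0,-0.03,0,0,0,0.75],[0,0,-0.04,0,0,0,0.75],[0,0,-0.045,0,0,0,0.75],[0,0,-0.045,0,0,0,0.75]]

```text
time_s: 34.93
eef_pos: [0.4493, -0.3883, -0.0329]
eef_rot: [-0.001, 0.857, 0.516, -0.0]
wrist_force: [-0.7, 0.5, 0.4]
opening: 0.75
grasp_force: 0.0
```

carry_out:
  plan:
    - [[0,0,0,0,0,0,0.2],[0,0,0,0,0,0,0.2],[0,0,0,0,0,0,0.2],[0,0,0,0,0,0,0.2],[0,0,0,0,0,0,0.2]]

```text
time_s: 35.35
eef_pos: [0.4502, -0.3902, -0.0305]
eef_rot: [0.001, 0.857, 0.515, 0.0]
wrist_force: [0.5, 0.1, 5.2]
opening: 0.55
grasp_force: 63.3
```

carry_out:
  plan:
    - [[0,0,0.015,0,0,0,0.2],[0,0,0.04,0,0,0,0.2],[0,0,0.07,0,0,0,0.2],[0,0,0.1,0,0,0,0.2],[0,0,0.125,0,0,0,0.2]]

```text
time_s: 35.77
eef_pos: [0.4497, -0.3896, 0.0954]
eef_rot: [0.001, 0.857, 0.515, 0.0]
wrist_force: [0.2, -0.7, -0.3]
opening: 0.551
grasp_force: 62.8
```

carry_out:
  plan:
    - [[0.005,0.02,0,0,0,0.06,0.2],[0.01,0.05,0,0,0,0.12,0.2],[0.016,0.08,0,0,0,0.18,0.2],[0.022,0.11,0,0,0,0.24,0.2],[0.028,0.14,0,0,0,0.3,0.2]]

```text
time_s: 36.18
eef_pos: [0.4773, -0.2481, 0.0934]
eef_rot: [0.0, 0.77, 0.638, 0.0]
wrist_force: [0.1, -0.0, -0.3]
opening: 0.549
grasp_force: 62.9
```

carry_out:
  plan:
    - [[0.006,0.035,0,0,0,0.06,0.2],[0.013,0.07,0,0,0,0.12,0.2],[0.02,0.105,0,0,0,0.18,0.2],[0.027,0.14,0,0,0,0.24,0.2],[0.034,0.175,0,0,0,0.272,0.2]]

```text
time_s: 36.6
eef_pos: [0.5114, -0.0727, 0.0934]
eef_rot: [0.0, 0.676, 0.737, 0.0]
wrist_force: [0.7, 0.2, 0.1]
opening: 0.551
grasp_force: 62.9
```

carry_out:
  plan:
    - [[0.007,0.035,0,0,0,0,0.2],[0.014,0.07,0,0,0,0,0.2],[0.021,0.105,0,0,0,0,0.2],[0.028,0.135,0,0,0,0,0.2],[0.034,0.159,0,0,0,0,0.2]]

```text
time_s: 37.02
eef_pos: [0.5454, 0.0871, 0.0934]
eef_rot: [-0.0, 0.676, 0.737, 0.0]
wrist_force: [-0.2, -0.2, -0.6]
opening: 0.55
grasp_force: 62.9
```

```bash
python3 - <<'E'
from h import *
st();c=camera('wrist');placed(c);run(c);held(c)
E
```

```text
eef [545.4  87.1  93.4] toolyaw 4.9 q6 -0.14 open 0.55 F 62.9 [-0.2 -0.2 -0.6]
placed (ledge frame) ((1.0580711364746094, -0.038227081298828125), (38.987247467041016, 46.509666442871094), 0.17382550239562988)
placed (ledge frame) ((0.46103477478027344, 51.057350158691406), (38.971561431884766, 46.84043884277344), 5.911374092102051)
rim ((496.462646484375, 96.66151428222656), (312.9270935058594, 245.85374450683594), 6.332798480987549)
ledge ((535.9222412109375, 222.94873046875), (24.857452392578125, 16.118444442749023), 6.003965854644775)
hatch ((541.6925048828125, 87.48959350585938), (117.39746856689453, 25.18092155456543), 4.635749340057373) [0.18231344 0.20841355 0.21005844]
held ((546.9129638671875, 84.17945861816406), (47.22096633911133, 40.673377990722656), 3.992600679397583) 0.15142428213054387 ledge frame 0.346785211451726 -49.117953532309784
```

Block2 now reads 6° turned and 4 mm along. It is still centred and stable on the ledge, so I'll lower block4.

carry_out:
  plan:
    - [[0,0.001,-0.012,0,0,0,0.2],[0,0.001,-0.024,0,0,0,0.2],[0,0.001,-0.036,0,0,0,0.2],[0,0.001,-0.044,0,0,0,0.2],[0,0.001,-0.05,0,0,0,0.2]]

```text
time_s: 37.48
eef_pos: [0.5441, 0.0845, 0.041]
eef_rot: [-0.001, 0.677, 0.736, -0.001]
wrist_force: [-1.0, 0.1, -0.5]
opening: 0.55
grasp_force: 62.8
```

carry_out:
  plan:
    - [[0,0,-0.001,0,0,0,0.2],[0,0,-0.002,0,0,0,0.2],[0,0,-0.003,0,0,0,0.2],[0,0,-0.0045,0,0,0,0.2],[0,0,-0.0055,0,0,0,0.2]]

```text
time_s: 37.9
eef_pos: [0.5462, 0.0853, 0.0393]
eef_rot: [0.001, 0.677, 0.736, 0.0]
wrist_force: [-8.1, -1.9, 17.7]
opening: 0.548
grasp_force: 64.9
```

```bash
python3 - <<'E'
from h import *
st();placed(camera('wrist'))
E
```

```text
eef [546.2  85.3  39.3] toolyaw 4.8 q6 -0.14 open 0.548 F 64.9 [-8.1 -1.9 17.7]
placed (ledge frame) ((1.0049591064453125, -48.77198791503906), (46.465911865234375, 40.324588775634766), 0.07942701876163483)
placed (ledge frame) ((1.0722923278808594, 0.015100479125976562), (38.66368865966797, 46.34211730957031), 0.08511430770158768)
placed (ledge frame) ((0.8235416412353516, 47.82951354980469), (38.671695709228516, 40.612361907958984), 5.974618434906006)
```

carry_out:
  plan:
    - [[0,0,0.001,0,0,0,0.8],[0,0,0.001,0,0,0,0.8],[0,0,0.001,0,0,0,0.8],[0,0,0.001,0,0,0,0.8],[0,0,0.001,0,0,0,0.8]]

```text
time_s: 38.37
eef_pos: [0.5455, 0.0856, 0.0387]
eef_rot: [-0.0, 0.677, 0.736, 0.0]
wrist_force: [-0.7, -1.0, -0.8]
opening: 0.803
grasp_force: 0.0
```

carry_out:
  plan:
    - [[0,0,0.01,0,0,0,0.8],[0,0,0.03,0,0,0,0.8],[0,0,0.07,0,0,0,0.8],[0,0,0.11,0,0,0,0.8],[0,0,0.15,0,0,0,0.8]]

```text
time_s: 38.78
eef_pos: [0.5449, 0.0857, 0.1908]
eef_rot: [-0.0, 0.677, 0.736, -0.0]
wrist_force: [1.6, -0.5, 0.3]
opening: 0.801
grasp_force: 0.0
```

carry_out:
  plan:
    - [[0.001,-0.03,0,0,0,0.04,0.7],[0.002,-0.06,0,0,0,0.08,0.7],[0.003,-0.09,0,0,0,0.13,0.7],[0.004,-0.12,0,0,0,0.18,0.7],[0.005,-0.155,0,0,0,0.22,0.7]]

```text
time_s: 39.2
eef_pos: [0.5505, -0.0701, 0.1898]
eef_rot: [0.0, 0.59, 0.807, 0.0]
wrist_force: [0.9, 0.1, 0.3]
opening: 0.706
grasp_force: 0.0
```

carry_out:
  plan:
    - [[0.001,-0.03,0,0,0,0.04,0.7],[0.002,-0.06,0,0,0,0.08,0.7],[0.003,-0.09,0,0,0,0.13,0.7],[0.004,-0.12,0,0,0,0.18,0.7],[0.005,-0.155,0,0,0,0.22,0.7]]

```text
time_s: 39.62
eef_pos: [0.5554, -0.2253, 0.1896]
eef_rot: [0.0, 0.498, 0.867, 0.0]
wrist_force: [1.0, -0.7, -0.4]
opening: 0.702
grasp_force: 0.0
```

carry_out:
  plan:
    - [[0.001,-0.035,0,0,0,0.04,0.7],[0.002,-0.07,0,0,0,0.08,0.7],[0.003,-0.105,0,0,0,0.13,0.7],[0.005,-0.14,0,0,0,0.18,0.7],[0.006,-0.168,0,0,0,0.2,0.7]]

```text
time_s: 40.03
eef_pos: [0.5611, -0.3951, 0.1895]
eef_rot: [0.0, 0.41, 0.912, -0.0]
wrist_force: [0.4, -0.9, 0.5]
opening: 0.698
grasp_force: 0.0
```

```bash
python3 - <<'E'
from h import *
st();c=camera('wrist')
for b in blocks(c,20)[:6]: print(b)
t=camera('top')
for b in blocks(t,20)[:4]: print('t',b)
t=camera('scene');placed(t);c=t;print(bowl(t,.436,.107,zr=.089,R=.045))
E
```

```text
eef [ 561.1 -395.1  189.5] toolyaw 41.6 q6 -1.51 open 0.698 F 0.0 [ 0.4 -0.9  0.5]
(610, -775, 49, 27, -80, (np.float64(129.0), np.float64(403.0)))
(439, -784, 35, 25, 89, (np.float64(23.0), np.float64(343.0)))
(455, -662, 90, 29, 6, (np.float64(78.0), np.float64(292.0)))
(562, -393, 48, 39, -47, (np.float64(279.0), np.float64(193.0)))
t (482, -659, 139, 36, 15, (np.float64(513.0), np.float64(216.0)))
placed (ledge frame) ((1.6122322082519531, 27.694419860839844), (45.53199768066406, 100.9501724243164), 1.664236307144165)
placed (ledge frame) ((2.1616077423095703, -49.338340759277344), (40.7907829284668, 51.14409255981445), 89.16890716552734)
(((437.12451171875, 113.69364166259766), 33.7099494934082), array([0.4299133 , 0.10948915, 0.08071149]), np.int64(97))
```

carry_out:
  plan:
    - [[0.001,0.001,-0.04,0,0,0,0.7],[0.001,0.001,-0.08,0,0,0,0.7],[0.001,0.001,-0.12,0,0,0,0.7],[0.001,0.001,-0.15,0,0,0,0.7],[0.001,0.001,-0.175,0,0,0,0.7]]

```text
time_s: 40.6
eef_pos: [0.5616, -0.3884, 0.011]
eef_rot: [-0.002, 0.41, 0.912, 0.001]
wrist_force: [-0.5, 0.3, 0.3]
opening: 0.7
grasp_force: 0.0
```

carry_out:
  plan:
    - [[0,0,-0.015,0,0,0,0.7],[0,0,-0.03,0,0,0,0.7],[0,0,-0.04,0,0,0,0.7],[0,0,-0.046,0,0,0,0.7],[0,0,-0.046,0,0,0,0.7]]

```text
time_s: 41.02
eef_pos: [0.5624, -0.3911, -0.0327]
eef_rot: [-0.0, 0.411, 0.912, 0.0]
wrist_force: [-0.8, 1.4, 0.3]
opening: 0.698
grasp_force: 0.0
```

carry_out:
  plan:
    - [[0,0,0,0,0,0,0.2],[0,0,0,0,0,0,0.2],[0,0,0,0,0,0,0.2],[0,0,0,0,0,0,0.2],[0,0,0,0,0,0,0.2]]

```text
time_s: 41.43
eef_pos: [0.5635, -0.3924, -0.0305]
eef_rot: [0.001, 0.411, 0.912, -0.001]
wrist_force: [0.3, -0.7, 5.8]
opening: 0.458
grasp_force: 61.4
```

carry_out:
  plan:
    - [[0,0,0.015,0,0,0,0.2],[0,0,0.04,0,0,0,0.2],[0,0,0.07,0,0,0,0.2],[0,0,0.1,0,0,0,0.2],[0,0,0.125,0,0,0,0.2]]

```text
time_s: 41.85
eef_pos: [0.5628, -0.3916, 0.0959]
eef_rot: [0.001, 0.411, 0.912, -0.0]
wrist_force: [0.9, 0.1, -1.0]
opening: 0.462
grasp_force: 60.8
```

carry_out:
  plan:
    - [[0,0.02,0,0,0,-0.04,0.2],[-0.001,0.05,0,0,0,-0.08,0.2],[-0.002,0.08,0,0,0,-0.13,0.2],[-0.003,0.11,0,0,0,-0.18,0.2],[-0.004,0.14,0,0,0,-0.22,0.2]]

```text
time_s: 42.27
eef_pos: [0.5581, -0.2501, 0.0936]
eef_rot: [0.0, 0.51, 0.86, 0.0]
wrist_force: [0.7, 1.1, -0.3]
opening: 0.461
grasp_force: 60.8
```

carry_out:
  plan:
    - [[0,0.03,0,0,0,-0.05,0.2],[-0.001,0.06,0,0,0,-0.1,0.2],[-0.002,0.09,0,0,0,-0.15,0.2],[-0.003,0.12,0,0,0,-0.2,0.2],[-0.004,0.15,0,0,0,-0.25,0.2]]

```text
time_s: 42.68
eef_pos: [0.5542, -0.1, 0.0937]
eef_rot: [0.0, 0.613, 0.79, 0.0]
wrist_force: [0.4, 0.2, -0.7]
opening: 0.454
grasp_force: 60.8
```

carry_out:
  plan:
    - [[0,0.03,0,0,0,-0.05,0.2],[-0.002,0.06,0,0,0,-0.1,0.2],[-0.003,0.09,0,0,0,-0.15,0.2],[-0.005,0.12,0,0,0,-0.173,0.2],[-0.005,0.134,0,0,0,-0.173,0.2]]

```text
time_s: 43.1
eef_pos: [0.5485, 0.0359, 0.0935]
eef_rot: [-0.0, 0.678, 0.735, 0.0]
wrist_force: [-0.2, 0.2, -1.0]
opening: 0.459
grasp_force: 60.8
```

```bash
python3 - <<'E'
from h import *
st();c=camera('wrist');save('w8.png',c['pixels']);placed(c);held(c)
E
```

```text
eef [548.5  35.9  93.5] toolyaw 4.7 q6 -0.23 open 0.459 F 60.8 [-0.2  0.2 -1. ]
placed (ledge frame) ((0.9650402069091797, -50.80836486816406), (39.027610778808594, 46.94792556762695), 89.9608383178711)
placed (ledge frame) ((0.9871101379394531, -0.8172721862792969), (39.00307846069336, 46.055908203125), 0.0031859194859862328)
placed (ledge frame) ((2.1357688903808594, 31.13608169555664), (10.660331726074219, 39.475223541259766), 89.95598602294922)
held ((549.8973999023438, 35.92003631591797), (39.76319885253906, 48.41893005371094), 4.6921257972717285) 0.15145751546024594 ledge frame -0.6753050479238558 -97.45876476770545
```

View pics/w8.png

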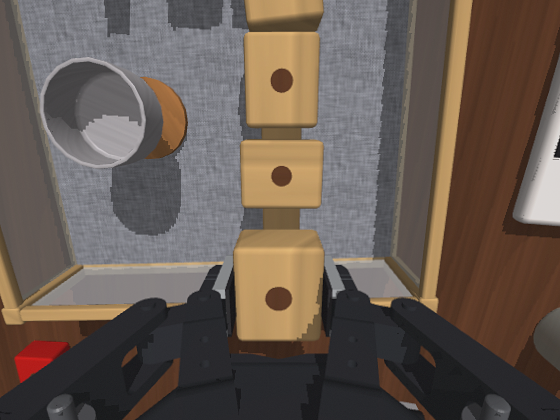

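The last block's hole is at (278,298), over the ledge's free end, with blocks at (281,176) and (281,80) behind it. The bowl stands at (95,112). I'll lower the block.

carry_out:
  plan:
    - [[0,-0.001,-0.012,0,0,0,0.2],[0,-0.001,-0.024,0,0,0,0.2],[0,-0.001,-0.036,0,0,0,0.2],[0,-0.001,-0.044,0,0,0,0.2],[0,-0.001,-0.05,0,0,0,0.2]]

```text
time_s: 43.57
eef_pos: [0.5482, 0.0307, 0.0405]
eef_rot: [-0.001, 0.678, 0.735, -0.001]
wrist_force: [0.4, 0.0, -0.7]
opening: 0.456
grasp_force: 60.8
```

carry_out:
  plan:
    - [[0,0,-0.001,0,0,0,0.2],[0,0,-0.002,0,0,0,0.2],[0,0,-0.003,0,0,0,0.2],[0,0,-0.0045,0,0,0,0.2],[0,0,-0.0055,0,0,0,0.2]]

```text
time_s: 43.98
eef_pos: [0.55, 0.0313, 0.0395]
eef_rot: [0.0, 0.678, 0.735, -0.0]
wrist_force: [-10.7, 1.1, 24.4]
opening: 0.461
grasp_force: 63.8
```

```bash
python3 - <<'E'
from h import *
st();placed(camera('wrist'))
E
```

```text
eef [550.   31.3  39.5] toolyaw 4.7 q6 -0.24 open 0.461 F 63.8 [-10.7   1.1  24.4]
placed (ledge frame) ((0.33893775939941406, -100.358642578125), (47.889408111572266, 38.600948333740234), 89.81889343261719)
placed (ledge frame) ((1.0540924072265625, -50.58338165283203), (38.50900650024414, 46.58444595336914), 89.93240356445312)
placed (ledge frame) ((1.0184268951416016, -6.128883361816406), (36.15791702270508, 38.69508361816406), 89.92446899414062)
```

carry_out:
  plan:
    - [[0,0,0.001,0,0,0,0.7],[0,0,0.001,0,0,0,0.7],[0,0,0.001,0,0,0,0.7],[0,0,0.001,0,0,0,0.7],[0,0,0.001,0,0,0,0.7]]

```text
time_s: 44.45
eef_pos: [0.5495, 0.0316, 0.0382]
eef_rot: [-0.0, 0.678, 0.735, -0.0]
wrist_force: [-0.2, 0.3, 0.4]
opening: 0.7
grasp_force: 0.0
```

carry_out:
  plan:
    - [[0,0,0.01,0,0,0,0.7],[0,0,0.03,0,0,0,0.7],[0,0,0.07,0,0,0,0.7],[0,0,0.11,0,0,0,0.7],[0,0,0.15,0,0,0,0.7]]

```text
time_s: 44.87
eef_pos: [0.5489, 0.0317, 0.1902]
eef_rot: [-0.0, 0.678, 0.735, -0.0]
wrist_force: [0.6, -0.1, -0.8]
opening: 0.697
grasp_force: 0.0
```

carry_out:
  plan:
    - [[-0.016,0,0.02,0,0,0.1,1],[-0.032,0.01,0.02,0,0,0.2,1],[-0.05,0.03,0.02,0,0,0.3,1],[-0.065,0.05,0.02,0,0,0.4,1],[-0.08,0.07,0.02,0,0,0.5,1]]

```text
time_s: 45.28
eef_pos: [0.4688, 0.1021, 0.2092]
eef_rot: [0.0, 0.473, 0.881, 0.0]
wrist_force: [-0.6, 0.3, -0.2]
opening: 1.002
grasp_force: 0.0
```

carry_out:
  plan:
    - [[0,0.01,0,0,0,0.1,1],[0,0.02,0,0,0,0.2,1],[0,0.03,0,0,0,0.3,1],[0,0.04,0,0,0,0.4,1],[0,0.05,0,0,0,0.5,1]]

```text
time_s: 45.7
eef_pos: [0.4694, 0.1521, 0.2091]
eef_rot: [0.0, 0.24, 0.971, 0.0]
wrist_force: [-0.2, 0.3, -0.0]
opening: 1.002
grasp_force: 0.0
```

carry_out:
  plan:
    - [[0,0.01,0,0,0,0.1,1],[0,0.02,0,0,0,0.2,1],[0,0.03,0,0,0,0.35,1],[0,0.04,0,0,0,0.48,1],[0,0.05,0,0,0,0.598,1]]

```text
time_s: 46.12
eef_pos: [0.4694, 0.2021, 0.209]
eef_rot: [0.0, -0.046, 0.999, 0.0]
wrist_force: [-0.5, -0.4, -0.1]
opening: 1.0
grasp_force: 0.0
```

```bash
python3 - <<'E'
from h import *
st();c=camera('wrist');save('w9.png',c['pixels']);placed(c);print(bowl(c,.436,.107,zr=.089,R=.045))
P=cloud(c);Z=P[...,2];m=(abs(P[...,0]-.472)<.03)&(abs(P[...,1]-.325)<.02)&(Z>.118)&(Z<.145)
print(cv2.minAreaRect((P[m][:,:2]*1000).astype(np.float32)),np.median(Z[m]))
E
```

```text
eef [469.4 202.1 209. ] toolyaw -84.8 q6 -1.49 open 1.0 F 0.0 [-0.5 -0.4 -0.1]
placed (ledge frame) ((-0.9827766418457031, 0.7777481079101562), (40.18906784057617, 47.93973159790039), 0.5946313142776489)
placed (ledge frame) ((-1.46380615234375, 51.90996170043945), (40.30597686767578, 47.4740104675293), 5.848962306976318)
placed (ledge frame) ((-1.5663261413574219, -100.20631408691406), (39.161590576171875, 49.12950134277344), 0.8237760663032532)
placed (ledge frame) ((-1.348785400390625, -49.502281188964844), (47.17482376098633, 41.00566864013672), 0.31816938519477844)
(((436.23272705078125, 108.92195129394531), 31.691009521484375), array([nan, nan, nan]), np.int64(659))
((471.1954345703125, 326.511962890625), (43.24397277832031, 12.586312294006348), 6.558460712432861) 0.12979065893242397
```

View pics/w9.png

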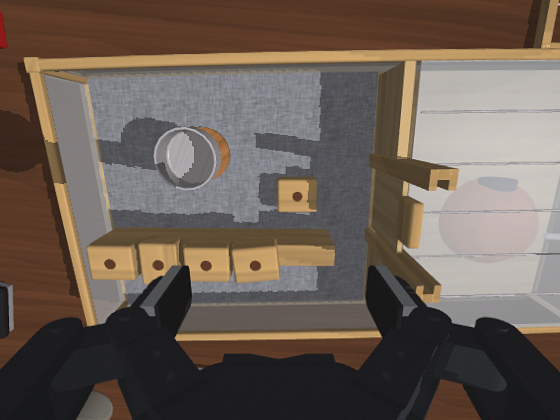

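The wrist view shows four blocks on the ledge, but block1 has been knocked to the yard floor at (297,195). I'll measure it.

```bash
cat >> h.py <<'E'
def floorb(c,x,y,R=.08):
    P=cloud(c);pale=cv2.inRange(cv2.cvtColor(c['pixels'],cv2.COLOR_RGB2HSV),(12,60,90),(30,255,255))
    m=((pale>0)&(np.hypot(P[...,0]-x,P[...,1]-y)<R)&(P[...,2]>.03)&(P[...,2]<.05)).astype(np.uint8)
    m=cv2.morphologyEx(m,cv2.MORPH_OPEN,np.ones((3,3)))
    k=max(cv2.findContours(m,0,1)[0],key=cv2.contourArea);w=onz(c,k.reshape(-1,2),.038)[:,:2]*1000
    print('floor block',cv2.minAreaRect(w.astype(np.float32)),np.median(P[m>0][:,2]))
E
python3 - <<'E'
from h import *
c=camera('wrist');P=cloud(c);p=P[190,285];print(p);floorb(c,p[0],p[1],.05)
E
```

```text
[0.46681039 0.21200753 0.03944612]
floor block ((472.108642578125, 225.25802612304688), (38.72745132446289, 46.573158264160156), 5.707127094268799) 0.03756073070942484
```

carry_out:
  plan:
    - [[-0.002,0.012,-0.01,0,0,0,0.85],[-0.004,0.023,-0.03,0,0,0.01,0.85],[-0.004,0.023,-0.06,0,0,0.01,0.85],[-0.004,0.023,-0.08,0,0,0.01,0.85],[-0.004,0.023,-0.09,0,0,0.01,0.85]]

```text
time_s: 46.63
eef_pos: [0.463, 0.2243, 0.1148]
eef_rot: [-0.002, -0.046, 0.999, -0.0]
wrist_force: [-0.4, 0.2, 0.1]
opening: 0.85
grasp_force: 0.0
```

carry_out:
  plan:
    - [[0,0,0,0,0,0,0.85],[0,0,0,0,0,0,0.85],[0,0,0,0,0,0,0.85],[0,0,0,0,0,0,0.85],[0,0,0,0,0,0,0.85]]

```text
time_s: 47.05
eef_pos: [0.4666, 0.2247, 0.1197]
eef_rot: [0.001, -0.047, 0.999, 0.0]
wrist_force: [0.2, -0.1, 0.1]
opening: 0.85
grasp_force: 0.0
```

```bash
python3 - <<'E'
from h import *
st();c=camera('wrist');floorb(c,.472,.225,.05);placed(c)
E
```

```text
eef [466.6 224.7 119.7] toolyaw -84.6 q6 -1.45 open 0.85 F 0.0 [ 0.2 -0.1  0.1]
floor block ((471.79815673828125, 225.21803283691406), (39.26725769042969, 47.03948974609375), 5.446453094482422) 0.037449859998052615
placed (ledge frame) ((-2.2297534942626953, 52.91261672973633), (40.626773834228516, 46.914451599121094), 6.326170921325684)
placed (ledge frame) ((-11.147603988647461, -7.439215660095215), (23.348894119262695, 30.78607940673828), 1.000915288925171)
placed (ledge frame) ((-2.205493927001953, -97.07843780517578), (48.066802978515625, 41.83274459838867), 88.14743041992188)
placed (ledge frame) ((-9.25271987915039, -47.94844055175781), (34.002567291259766, 41.91710662841797), 1.0813446044921875)
```

carry_out:
  plan:
    - [[-0.002,0,-0.03,0,0,0,0.85],[-0.002,0,-0.06,0,0,0,0.85],[-0.002,0,-0.09,0,0,0,0.85],[-0.002,0,-0.115,0,0,0,0.85],[-0.002,0,-0.125,0,0,0,0.85]]

```text
time_s: 47.52
eef_pos: [0.4613, 0.224, -0.0096]
eef_rot: [-0.002, -0.047, 0.999, -0.0]
wrist_force: [-0.2, -0.2, 0.3]
opening: 0.848
grasp_force: 0.0
```

carry_out:
  plan:
    - [[0,0,-0.004,0,0,0,0.85],[0,0,-0.008,0,0,0,0.85],[0,0,-0.012,0,0,0,0.85],[0,0,-0.012,0,0,0,0.85],[0,0,-0.012,0,0,0,0.85]]

```text
time_s: 47.93
eef_pos: [0.4645, 0.2249, -0.0177]
eef_rot: [0.001, -0.048, 0.999, 0.0]
wrist_force: [-0.5, -0.1, -0.2]
opening: 0.853
grasp_force: 0.0
```

carry_out:
  plan:
    - [[0,0,0,0,0,0,0.2],[0,0,0,0,0,0,0.2],[0,0,0,0,0,0,0.2],[0,0,0,0,0,0,0.2],[0,0,0,0,0,0,0.2]]

```text
time_s: 48.35
eef_pos: [0.4645, 0.2248, -0.0177]
eef_rot: [0.001, -0.048, 0.999, 0.0]
wrist_force: [-1.7, 0.2, 5.0]
opening: 0.55
grasp_force: 62.7
```

```bash
python3 - <<'E'
from h import *
st()
E
```

```text
eef [464.5 224.8 -17.7] toolyaw -84.5 q6 -1.45 open 0.55 F 62.7 [-1.7  0.2  5. ]
```

carry_out:
  plan:
    - [[0,0,0.015,0,0,0,0.2],[0,0,0.04,0,0,0,0.2],[0,0,0.07,0,0,0,0.2],[0,0,0.1,0,0,0,0.2],[0,0,0.13,0,0,0,0.2]]

```text
time_s: 48.77
eef_pos: [0.4631, 0.2245, 0.1126]
eef_rot: [-0.0, -0.048, 0.999, -0.0]
wrist_force: [1.4, 0.5, -0.7]
opening: 0.549
grasp_force: 61.9
```

carry_out:
  plan:
    - [[0.005,0,0,0,0,-0.1,0.2],[0.01,0,0,0,0,-0.2,0.2],[0.015,0,0,0,0,-0.31,0.2],[0.02,0,0,0,0,-0.42,0.2],[0.025,0,0,0,0,-0.53,0.2]]

```text
time_s: 49.18
eef_pos: [0.4886, 0.2246, 0.1115]
eef_rot: [0.0, 0.218, 0.976, 0.0]
wrist_force: [-0.8, 0.3, -0.5]
opening: 0.552
grasp_force: 61.8
```

carry_out:
  plan:
    - [[0.005,0,0,0,0,-0.1,0.2],[0.01,0.005,0,0,0,-0.2,0.2],[0.015,0.008,0,0,0,-0.31,0.2],[0.02,0.01,0,0,0,-0.42,0.2],[0.025,0.01,0,0,0,-0.53,0.2]]

```text
time_s: 49.6
eef_pos: [0.5135, 0.2349, 0.1113]
eef_rot: [-0.0, 0.466, 0.885, 0.0]
wrist_force: [-0.4, -0.5, -0.1]
opening: 0.546
grasp_force: 61.8
```

carry_out:
  plan:
    - [[0.005,0,0,0,0,-0.1,0.2],[0.01,0.005,0,0,0,-0.2,0.2],[0.015,0.008,0,0,0,-0.31,0.2],[0.018,0.011,0,0,0,-0.42,0.2],[0.018,0.011,0,0,0,-0.525,0.2]]

```text
time_s: 50.02
eef_pos: [0.532, 0.2459, 0.1113]
eef_rot: [0.0, 0.68, 0.733, 0.0]
wrist_force: [0.0, -0.5, -0.7]
opening: 0.548
grasp_force: 61.8
```

```bash
python3 - <<'E'
from h import *
st();c=camera('wrist');held(c,.168);run(c)
E
```

```text
eef [532.  245.9 111.3] toolyaw 4.3 q6 0.15 open 0.548 F 61.8 [ 0.  -0.5 -0.7]
held ((533.5987548828125, 239.037353515625), (47.38976287841797, 39.70649337768555), 3.9451916217803955) 0.1664404927623746 ledge frame -0.09819145985007971 106.3106080923629
rim ((482.39337158203125, 231.02357482910156), (310.5189514160156, 305.2334899902344), 6.172313690185547)
ledge ((533.8703002929688, 252.00155639648438), (25.54635238647461, 44.37678527832031), 4.370395660400391)
hatch ((505.57373046875, 289.7419738769531), (101.19774627685547, 174.41387939453125), 42.086666107177734) [0.16640997 0.16720522 0.16766721]
```

carry_out:
  plan:
    - [[0.001,0,-0.016,0,0,0,0.2],[0.001,0,-0.032,0,0,0,0.2],[0.001,0,-0.046,0,0,0,0.2],[0.001,0,-0.058,0,0,0,0.2],[0.001,0,-0.064,0,0,0,0.2]]

```text
time_s: 50.48
eef_pos: [0.5313, 0.2453, 0.0455]
eef_rot: [-0.001, 0.677, 0.736, -0.001]
wrist_force: [0.4, 0.6, -1.0]
opening: 0.55
grasp_force: 61.9
```

carry_out:
  plan:
    - [[0,0,-0.001,0,0,0,0.2],[0,0,-0.002,0,0,0,0.2],[0,0,-0.003,0,0,0,0.2],[0,0,-0.0045,0,0,0,0.2],[0,0,-0.0045,0,0,0,0.2]]

```text
time_s: 50.9
eef_pos: [0.5329, 0.2457, 0.0433]
eef_rot: [0.0, 0.678, 0.735, 0.0]
wrist_force: [0.4, 0.2, -0.7]
opening: 0.555
grasp_force: 61.9
```

```bash
python3 - <<'E'
from h import *
st();c=camera('wrist');held(c,.1)
E
```

```text
eef [532.9 245.7  43.3] toolyaw 4.6 q6 0.15 open 0.555 F 61.9 [ 0.4  0.2 -0.7]
held ((535.0402221679688, 232.9457550048828), (47.60679244995117, 51.93824768066406), 4.7486748695373535) 0.09835243923549346 ledge frame 0.8338907559571673 100.12056583941921
```

carry_out:
  plan:
    - [[0,0,-0.0005,0,0,0,0.2],[0,0,-0.001,0,0,0,0.2],[0,0,-0.0015,0,0,0,0.2],[0,0,-0.002,0,0,0,0.2],[0,0,-0.002,0,0,0,0.2]]

```text
time_s: 51.37
eef_pos: [0.5328, 0.2457, 0.0423]
eef_rot: [0.0, 0.678, 0.735, 0.0]
wrist_force: [-3.8, -1.5, 10.3]
opening: 0.551
grasp_force: 63.3
```

carry_out:
  plan:
    - [[0,0,0,0,0,0,0.78],[0,0,0,0,0,0,0.78],[0,0,0,0,0,0,0.78],[0,0,0,0,0,0,0.78],[0,0,0,0,0,0,0.78]]

```text
time_s: 51.78
eef_pos: [0.5324, 0.2455, 0.0405]
eef_rot: [-0.0, 0.678, 0.735, -0.0]
wrist_force: [0.2, -0.2, 0.6]
opening: 0.781
grasp_force: 0.0
```

carry_out:
  plan:
    - [[0,0,0.01,0,0,0,0.78],[0,0,0.03,0,0,0,0.78],[0,0,0.07,0,0,0,0.78],[0,0,0.11,0,0,0,0.78],[0,0,0.15,0,0,0,0.78]]

```text
time_s: 52.2
eef_pos: [0.532, 0.2455, 0.1928]
eef_rot: [-0.0, 0.678, 0.735, -0.0]
wrist_force: [1.7, 0.3, 0.4]
opening: 0.78
grasp_force: 0.0
```

carry_out:
  plan:
    - [[-0.01,0,0.02,0,0,0.1,1],[-0.02,0,0.03,0,0,0.21,1],[-0.03,0,0.03,0,0,0.32,1],[-0.04,0,0.03,0,0,0.43,1],[-0.05,0,0.03,0,0,0.53,1]]

```text
time_s: 52.62
eef_pos: [0.4822, 0.2456, 0.222]
eef_rot: [0.001, 0.459, 0.888, 0.0]
wrist_force: [0.8, -0.5, 0.2]
opening: 0.998
grasp_force: 0.0
```

carry_out:
  plan:
    - [[-0.005,-0.01,0,0,0,0.1,1],[-0.01,-0.02,0,0,0,0.21,1],[-0.01,-0.03,0,0,0,0.32,1],[-0.01,-0.04,0,0,0,0.43,1],[-0.01,-0.04,0,0,0,0.53,1]]

```text
time_s: 53.03
eef_pos: [0.4725, 0.2043, 0.2216]
eef_rot: [0.0, 0.211, 0.977, -0.0]
wrist_force: [0.1, -0.3, -0.9]
opening: 1.001
grasp_force: 0.0
```

carry_out:
  plan:
    - [[0,0,0,0,0,0.1,1],[0,0,0,0,0,0.21,1],[0,0,0,0,0,0.32,1],[0,0,0,0,0,0.43,1],[0,0,0,0,0,0.54,1]]

```text
time_s: 53.45
eef_pos: [0.4725, 0.2056, 0.2216]
eef_rot: [0.0, -0.058, 0.998, 0.0]
wrist_force: [0.2, 0.1, 0.2]
opening: 1.002
grasp_force: 0.0
```

```bash
python3 - <<'E'
from h import *
st();c=camera('wrist');save('w10.png',c['pixels']);placed(c);print(bowl(c,.436,.107,zr=.089,R=.045));run(c)
P=cloud(c);Z=P[...,2];m=(abs(P[...,0]-.472)<.03)&(abs(P[...,1]-.325)<.02)&(Z>.118)&(Z<.145)
print(cv2.minAreaRect((P[m][:,:2]*1000).astype(np.float32)),np.median(Z[m]))
E
```

```text
eef [472.5 205.6 221.6] toolyaw -83.4 q6 -1.51 open 1.002 F 0.0 [0.2 0.1 0.2]
placed (ledge frame) ((-0.7756977081298828, 105.36457824707031), (39.564247131347656, 48.538082122802734), 89.74038696289062)
placed (ledge frame) ((-1.3446846008300781, 52.00398635864258), (40.34712219238281, 47.59196090698242), 5.9638872146606445)
placed (ledge frame) ((-0.7102298736572266, 0.3012371063232422), (47.456947326660156, 40.28076934814453), 89.50405883789062)
placed (ledge frame) ((-1.5230178833007812, -100.56026458740234), (39.130104064941406, 48.77070999145508), 1.0024480819702148)
placed (ledge frame) ((-0.6056652069091797, -49.57122039794922), (40.87141418457031, 48.06495666503906), 89.66934967041016)
(((436.2378845214844, 109.00909423828125), 31.555540084838867), array([nan, nan, nan]), np.int64(653))
rim ((477.98480224609375, 266.3872375488281), (311.3774108886719, 592.3192138671875), 6.22300910949707)
ledge ((531.3110961914062, 267.3785705566406), (25.764352798461914, 9.501662254333496), 8.930745124816895)
hatch ((479.63958740234375, 247.62071228027344), (110.82408142089844, 179.7928924560547), 6.36054801940918) [0.16533012 0.16677278 0.31079301]
((471.7036437988281, 326.3572082519531), (44.50151062011719, 12.287941932678223), 6.497948169708252) 0.12980109589263195
```

View pics/w10.png

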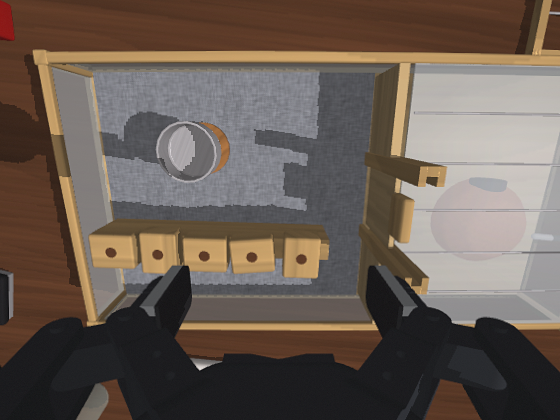

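All five blocks lie on the ledge, holes at (110,252), (157,255), (204,256), (251,257) and (301,259), with the bowl centred at (187,151) and the hatch shut. I'll go to the hatch tab.

carry_out:
  plan:
    - [[0,0.03,0,0,0,0,1],[0,0.06,0,0,0,0,1],[0,0.09,0,0,0,0,1],[0,0.121,0,0,0,0,1],[0,0.121,0,0,0,0,1]]

```text
time_s: 53.92
eef_pos: [0.4719, 0.331, 0.2214]
eef_rot: [0.0, -0.055, 0.998, 0.001]
wrist_force: [-0.1, -0.3, 0.4]
opening: 0.995
grasp_force: 0.0
```

carry_out:
  plan:
    - [[0,0,-0.02,0,0,0,1],[0,0,-0.05,0,0,0,1],[0,0,-0.08,0,0,0,1],[0,0,-0.11,0,0,0,1],[0,0,-0.135,0,0,0,1]]

```text
time_s: 54.33
eef_pos: [0.4719, 0.326, 0.0843]
eef_rot: [-0.0, -0.054, 0.999, -0.0]
wrist_force: [0.3, -0.1, -0.2]
opening: 1.0
grasp_force: 0.0
```

carry_out:
  plan:
    - [[0,0,-0.008,0,0,0,1],[0,0,-0.016,0,0,0,1],[0,0,-0.016,0,0,0,1],[0,0,-0.016,0,0,0,1],[0,0,-0.016,0,0,0,1]]

```text
time_s: 54.75
eef_pos: [0.4739, 0.3271, 0.0717]
eef_rot: [0.002, -0.055, 0.998, 0.001]
wrist_force: [-0.2, 0.1, 0.1]
opening: 1.001
grasp_force: 0.0
```

```bash
python3 - <<'E'
from h import *
st()
E
```

```text
eef [473.9 327.1  71.7] toolyaw -83.7 q6 -1.28 open 1.001 F 0.0 [-0.2  0.1  0.1]
```

carry_out:
  plan:
    - [[0,0,-0.002,0,0,0,0],[0,0,-0.002,0,0,0,0],[0,0,-0.002,0,0,0,0],[0,0,-0.002,0,0,0,0],[0,0,-0.002,0,0,0,0]]

```text
time_s: 55.17
eef_pos: [0.4726, 0.3266, 0.068]
eef_rot: [0.0, -0.055, 0.998, 0.0]
wrist_force: [0.4, -0.5, 0.2]
opening: 0.298
grasp_force: 0.0
```

carry_out:
  plan:
    - [[0,0,0,0,0,0,0],[0,0,0,0,0,0,0],[0,0,0,0,0,0,0],[0,0,0,0,0,0,0],[0,0,0,0,0,0,0]]

```text
time_s: 55.58
eef_pos: [0.4726, 0.3268, 0.068]
eef_rot: [0.0, -0.055, 0.998, 0.0]
wrist_force: [-0.8, 1.3, 3.5]
opening: 0.132
grasp_force: 59.2
```

carry_out:
  plan:
    - [[0,0,0,0,0,0,0],[0,0,0.006,0,0,0,0],[0,0,0.014,0,0,0,0],[0,0,0.024,0,0,0,0],[0,0,0.034,0,0,0,0]]

```text
time_s: 56.0
eef_pos: [0.4725, 0.3267, 0.1012]
eef_rot: [-0.0, -0.055, 0.998, 0.0]
wrist_force: [3.0, 3.3, -6.0]
opening: 0.134
grasp_force: 58.4
```

carry_out:
  plan:
    - [[0,0,0.01,0,0,0,0],[0,0,0.02,0,0,0,0],[0,0,0.03,0,0,0,0],[0,0,0.038,0,0,0,0],[0,0,0.042,0,0,0,0]]

```text
time_s: 56.42
eef_pos: [0.4725, 0.3267, 0.145]
eef_rot: [0.0, -0.055, 0.998, 0.0]
wrist_force: [1.8, 4.4, -6.5]
opening: 0.128
grasp_force: 58.5
```

```bash
cat >> h.py <<'E'
def tab(c):
    P=cloud(c);Z=P[...,2];m=(abs(P[...,0]-.459)<.012)&(abs(P[...,1]-.325)<.007)&(Z>.11)&(Z<.235)&(c['pixels'][...,0]>110);print('tab',m.sum(),np.percentile(Z[m],[50,80,95]))
E
python3 - <<'E'
from h import *
st();tab(camera('wrist'))
E
```

```text
eef [472.5 326.7 145. ] toolyaw -83.7 q6 -1.28 open 0.128 F 58.5 [ 1.8  4.4 -6.5]
tab 110 [0.17726539 0.19293331 0.19960303]
```

carry_out:
  plan:
    - [[0,0,0.001,0,0,0,0],[0,0,0.002,0,0,0,0],[0,0,0.003,0,0,0,0],[0,0,0.004,0,0,0,0],[0,0,0.004,0,0,0,0]]

```text
time_s: 56.88
eef_pos: [0.4725, 0.3267, 0.1474]
eef_rot: [-0.0, -0.055, 0.998, 0.0]
wrist_force: [3.1, 4.0, -3.9]
opening: 0.129
grasp_force: 58.7
```

```bash
python3 - <<'E'
from h import *
st();c=camera('wrist');tab(c);P=cloud(c);print([(int(v),(P[v,279]*1000).round().tolist()) for v in range(180,290,9)])
E
```

```text
eef [472.5 326.7 147.4] toolyaw -83.7 q6 -1.28 open 0.129 F 58.7 [ 3.1  4.  -3.9]
tab 87 [0.17963113 0.19344987 0.1986575 ]
[(180, [433.0, 323.0, 138.0]), (189, [433.0, 323.0, 167.0]), (198, [435.0, 323.0, 180.0]), (207, [440.0, 324.0, 179.0]), (216, [444.0, 325.0, 179.0]), (225, [449.0, 325.0, 180.0]), (234, [450.0, 325.0, 190.0]), (243, [450.0, 325.0, 202.0]), (252, [451.0, 325.0, 209.0]), (261, [454.0, 326.0, 211.0]), (270, [459.0, 326.0, 210.0]), (279, [463.0, 326.0, 211.0]), (288, [467.0, 327.0, 210.0])]
```

carry_out:
  plan:
    - [[0,0,0.001,0,0,0,0],[0,0,0.002,0,0,0,0],[0,0,0.002,0,0,0,0],[0,0,0.002,0,0,0,0],[0,0,0.002,0,0,0,0]]

```text
time_s: 57.35
eef_pos: [0.4724, 0.3266, 0.1481]
eef_rot: [-0.0, -0.055, 0.998, 0.0]
wrist_force: [5.6, 6.7, -12.2]
opening: 0.127
grasp_force: 59.1
```

At the upper stop: 12 N and no further travel. I'll let go and rise.

carry_out:
  plan:
    - [[0,0,-0.001,0,0,0,1],[0,0,-0.001,0,0,0,1],[0,0,-0.001,0,0,0,1],[0,0,-0.001,0,0,0,1],[0,0,-0.001,0,0,0,1]]

```text
time_s: 57.77
eef_pos: [0.4727, 0.3264, 0.1493]
eef_rot: [0.0, -0.055, 0.998, -0.0]
wrist_force: [-0.3, -0.1, 0.4]
opening: 0.833
grasp_force: 0.0
```

carry_out:
  plan:
    - [[0,0,0,0,0,0,1],[0,0,0.01,0,0,0,1],[0,0,0.03,0,0,0,1],[0,0,0.06,0,0,0,1],[0,0,0.1,0,0,0,1]]

```text
time_s: 58.18
eef_pos: [0.4708, 0.3258, 0.2479]
eef_rot: [-0.003, -0.055, 0.998, -0.001]
wrist_force: [0.7, -0.4, 1.3]
opening: 1.0
grasp_force: 0.0
```

carry_out:
  plan:
    - [[-0.01,-0.03,0,0,0,0,1],[-0.02,-0.06,0,0,0,0,1],[-0.03,-0.09,0,0,0,0,1],[-0.03,-0.12,0,0,0,0,1],[-0.03,-0.12,0,0,0,0,1]]

```text
time_s: 58.6
eef_pos: [0.4424, 0.2029, 0.2499]
eef_rot: [0.001, -0.054, 0.999, -0.001]
wrist_force: [0.8, 1.2, 0.9]
opening: 0.998
grasp_force: 0.0
```

```bash
python3 - <<'E'
from h import *
st();c=camera('wrist');placed(c);print(bowl(c,.436,.107,zr=.089,R=.045))
P=cloud(c);Z=P[...,2];m=(abs(P[...,0]-.472)<.025)&(abs(P[...,1]-.326)<.012)&(Z>.19)&(Z<.23);print('tabtop',m.sum(),np.median(Z[m]))
E
```

```text
eef [442.4 202.9 249.9] toolyaw -83.8 q6 -1.49 open 0.998 F 0.0 [0.8 1.2 0.9]
placed (ledge frame) ((-1.5843372344970703, 51.96307373046875), (40.22673416137695, 47.553714752197266), 6.101833820343018)
placed (ledge frame) ((-1.2161235809326172, 0.5165386199951172), (39.79863739013672, 47.79047393798828), 1.5700334310531616)
placed (ledge frame) ((-1.2397098541259766, 105.83917999267578), (47.86170959472656, 39.51969909667969), 1.4578495025634766)
placed (ledge frame) ((-1.8317584991455078, -100.32957458496094), (39.981815338134766, 48.41574478149414), 0.14461922645568848)
placed (ledge frame) ((-7.122594833374023, -49.57417297363281), (35.48033905029297, 40.954524993896484), 1.5949881076812744)
(((436.2731018066406, 109.18994903564453), 31.552759170532227), array([nan, nan, nan]), np.int64(541))
tabtop 1273 0.20887028931263046
```

```bash
python3 -c "from h import *; print(hand_in())"
```

```text
the job is handed in; nothing more can be done
None
```

The job is handed in, with no verdict returned. By my last measurements the hatch is up at its stop (about 79 of 80 mm) and released, the bowl is centred on its stand within about 1 mm, and all five blocks lie flat along the ledge, including one that was knocked to the yard floor and put back.

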